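Pack away the flask-support kit by the microscope

TASK

Pack away the flask-support kit: lay each blue channel open side up in its own bay of the black case, and nest every violet channel open side down over them, so that its two legs drop inside two neighbouring blue channels (or one blue channel and the ledge at the end of the case) and all lie level, square and with their ends about flush. Also lift the tray by its red bar to tip all the yellow thumb knobs into the grey bin, and set the tray back down level. Leave the flask, the white bottle and the amber jar where they stand.

Things in the scene. Friction and masses are not known exactly. Their poses are not given: they have to be found in the camera images.
- case: Black storage case fixed to the bench, 276 mm long (x -116 to +160 mm), 78 mm wide (y). Origin on the bench under bay 2. Inner floor 6 mm above the bench. Three bays in a row along x, 80 mm apart, each 56 (x) by 66 mm (y), parted by grey ribs 24 mm wide; ribs and rims stand 4 mm above the floor. Beyond bay 3 (+x end) a grey ledge 52 mm long, also 4 mm above the floor, no rim at its far end.
- bay1 (a point): Point where the centre (half-way up) of a blue channel is when it lies in bay 1 of the case: bay centre, 17 mm above the inner floor. Axes as the case: the channel's width goes along x, its length along y.
- nest1 (a point): Point where the centre (half-way up) of a violet channel is when it is nested over the facing legs of the blue channels in bays 1 and 2: 40 mm along x from bay 1, 21 mm above the inner floor (its legs stand on the 4 mm thick webs). Axes as the case; width along x, length along y.
- bay2 (a point): Point where the centre (half-way up) of a blue channel is when it lies in bay 2 of the case: bay centre, 17 mm above the inner floor. Axes as the case: the channel's width goes along x, its length along y.
- nest2 (a point): Point where the centre (half-way up) of a violet channel is when it is nested over the facing legs of the blue channels in bays 2 and 3: 40 mm along x from bay 2, 21 mm above the inner floor (its legs stand on the 4 mm thick webs). Axes as the case; width along x, length along y.
- bay3 (a point): Point where the centre (half-way up) of a blue channel is when it lies in bay 3 of the case: bay centre, 17 mm above the inner floor. Axes as the case: the channel's width goes along x, its length along y.
- nest3 (a point): Point where the centre (half-way up) of a violet channel is when it is nested over the outer leg of the blue channel in bay 3, its other leg standing on the ledge: 40 mm along x from bay 3, 21 mm above the inner floor (its legs stand on the 4 mm thick webs). Axes as the case; width along x, length along y.
- blue1_mid (a point): Blue anodised channel, lies on the bench open side up (web below, legs up). U-section of aluminium, 52 mm wide (its x), 60 mm long (its y), 34 mm high, web and both legs 4 mm thick, about 75 g. The point is its centre, half-way up (17 mm above its underside); x across the legs, y along the profile, z up.
- violet1_mid (a point): Violet anodised channel, lies on the bench open side down (web on top, standing on its legs). May be absent. U-section of aluminium, 52 mm wide (its x), 60 mm long (its y), 34 mm high, web and both legs 4 mm thick, about 75 g. The point is its centre, half-way up (17 mm above its underside); x across the legs, y along the profile, z up.
- blue2_mid (a point): Blue anodised channel, lies on the bench open side up (web below, legs up). U-section of aluminium, 52 mm wide (its x), 60 mm long (its y), 34 mm high, web and both legs 4 mm thick, about 75 g. The point is its centre, half-way up (17 mm above its underside); x across the legs, y along the profile, z up.
- violet2_mid (a point): Violet anodised channel, lies on the bench open side down (web on top, standing on its legs). May be absent. U-section of aluminium, 52 mm wide (its x), 60 mm long (its y), 34 mm high, web and both legs 4 mm thick, about 75 g. The point is its centre, half-way up (17 mm above its underside); x across the legs, y along the profile, z up.
- blue3_mid (a point): Blue anodised channel, lies on the bench open side up (web below, legs up). U-section of aluminium, 52 mm wide (its x), 60 mm long (its y), 34 mm high, web and both legs 4 mm thick, about 75 g. The point is its centre, half-way up (17 mm above its underside); x across the legs, y along the profile, z up.
- violet3_mid (a point): Violet anodised channel, lies on the bench open side down (web on top, standing on its legs). May be absent. U-section of aluminium, 52 mm wide (its x), 60 mm long (its y), 34 mm high, web and both legs 4 mm thick, about 75 g. The point is its centre, half-way up (17 mm above its underside); x across the legs, y along the profile, z up.
- tray (a joint): Tilt of the aluminium knob tray, rad: 0 level (it rests there), grows as its red bar end is lifted, stop at 1.5. Hinged at its far end on the near rim of the grey bin; tray 104 by 104 mm with walls 26 mm high on three sides, open towards the bin. 0.2 kg; it turns freely, slightly damped, and sinks back level when let go.
- tray_bar (a point): Middle of the tray's round red lifting bar: 10 mm thick, 90 mm long along the tray's y, 150 mm from the hinge axis and 18 mm above it when level, 92 mm above the bench. 41 mm free between the bar and the tray's end wall. Moves with the tray; at tilt 0 its x axis points from the bar to the bin.
- tray_hinge (a point): Point in the middle of the tray's hinge axis, 74 mm above the bench; fixed. The axis is its y; its x points level from the tray to the bin.
- bin_floor (a point): Centre of the floor of the open grey bin, 6 mm above the bench; x as the hinge's. Inside 132 mm in x, 124 mm in y; side walls 84 mm, near wall 58 mm, far wall 104 mm high above the base.
- knob1_mid (a point): Yellow round thumb knob, 26 mm across, 18 mm high, 18 g, standing in the tray; its centre. May be absent.
- knob2_mid (a point): Yellow round thumb knob, 26 mm across, 18 mm high, 18 g, standing in the tray; its centre. May be absent.
- knob3_mid (a point): Yellow round thumb knob, 26 mm across, 18 mm high, 18 g, standing in the tray; its centre. May be absent.
- knob4_mid (a point): Yellow round thumb knob, 26 mm across, 18 mm high, 18 g, standing in the tray; its centre. May be absent.
- flask: Bystander: empty, faintly pink clear culture flask with a yellow cap, 75 by 140 mm, 34 mm high, lying on the bench; origin under its middle.
- spray: Bystander: white bottle with blue cap, 64 mm across, 130 mm tall; origin under its centre.
- jar: Bystander: amber jar with black lid, 66 mm across, 75 mm tall; origin under its centre.

How it is judged (in metres and radians):
On the way:
1. the tray is tipped up by its bar, past 40 degrees (value of joint tray above 0.7 rad), for 0.1 s.
At the end, for the whole second after the job is handed in: Blue channels open side up in bays (8 mm), violet ones open side down in nest places, legs on the webs or ledge (12 mm); each within 3 mm in height, level to 0.06 rad, square to 0.12 rad. All knobs in the bin; tray level (below 0.08 rad) (((horizontal distance between blue1_mid and bay1 below 0.008 m and z of blue1_mid in the frame of bay1 between -0.003 and 0.003 m) or (horizontal distance between blue1_mid and bay2 below 0.008 m and z of blue1_mid in the frame of bay2 between -0.003 and 0.003 m) or (horizontal distance between blue1_mid and bay3 below 0.008 m and z of blue1_mid in the frame of bay3 between -0.003 and 0.003 m)) and angle between each of blue1_mid, blue2_mid, blue3_mid, violet1_mid, violet2_mid, violet3_mid's own z axis and vertical below 0.06 rad and angle between the y axis of each of blue1_mid, blue2_mid, blue3_mid, violet1_mid, violet2_mid, violet3_mid and the y axis of case, either way round below 0.12 rad and ((horizontal distance between blue2_mid and bay1 below 0.008 m and z of blue2_mid in the frame of bay1 between -0.003 and 0.003 m) or (horizontal distance between blue2_mid and bay2 below 0.008 m and z of blue2_mid in the frame of bay2 between -0.003 and 0.003 m) or (horizontal distance between blue2_mid and bay3 below 0.008 m and z of blue2_mid in the frame of bay3 between -0.003 and 0.003 m)) and ((horizontal distance between blue3_mid and bay1 below 0.008 m and z of blue3_mid in the frame of bay1 between -0.003 and 0.003 m) or (horizontal distance between blue3_mid and bay2 below 0.008 m and z of blue3_mid in the frame of bay2 between -0.003 and 0.003 m) or (horizontal distance between blue3_mid and bay3 below 0.008 m and z of blue3_mid in the frame of bay3 between -0.003 and 0.003 m)) and ((horizontal distance between violet1_mid and nest1 below 0.012 m and z of violet1_mid in the frame of nest1 between -0.003 and 0.003 m) or (horizontal distance between violet1_mid and nest2 below 0.012 m and z of violet1_mid in the frame of nest2 between -0.003 and 0.003 m) or (horizontal distance between violet1_mid and nest3 below 0.012 m and z of violet1_mid in the frame of nest3 between -0.003 and 0.003 m)) and ((horizontal distance between violet2_mid and nest1 below 0.012 m and z of violet2_mid in the frame of nest1 between -0.003 and 0.003 m) or (horizontal distance between violet2_mid and nest2 below 0.012 m and z of violet2_mid in the frame of nest2 between -0.003 and 0.003 m) or (horizontal distance between violet2_mid and nest3 below 0.012 m and z of violet2_mid in the frame of nest3 between -0.003 and 0.003 m)) and ((horizontal distance between violet3_mid and nest1 below 0.012 m and z of violet3_mid in the frame of nest1 between -0.003 and 0.003 m) or (horizontal distance between violet3_mid and nest2 below 0.012 m and z of violet3_mid in the frame of nest2 between -0.003 and 0.003 m) or (horizontal distance between violet3_mid and nest3 below 0.012 m and z of violet3_mid in the frame of nest3 between -0.003 and 0.003 m)) and x of knob1_mid in the frame of bin_floor between -0.068 and 0.068 m and y of knob1_mid in the frame of bin_floor between -0.062 and 0.062 m and z of knob1_mid in the frame of bin_floor between 0 and 0.05 m and x of knob2_mid in the frame of bin_floor between -0.068 and 0.068 m and y of knob2_mid in the frame of bin_floor between -0.062 and 0.062 m and z of knob2_mid in the frame of bin_floor between 0 and 0.05 m and x of knob3_mid in the frame of bin_floor between -0.068 and 0.068 m and y of knob3_mid in the frame of bin_floor between -0.062 and 0.062 m and z of knob3_mid in the frame of bin_floor between 0 and 0.05 m and x of knob4_mid in the frame of bin_floor between -0.068 and 0.068 m and y of knob4_mid in the frame of bin_floor between -0.062 and 0.062 m and z of knob4_mid in the frame of bin_floor between 0 and 0.05 m and value of joint tray below 0.08 rad); the robot touches nothing.
It fails at once if the culture flask was pushed more than 30 mm or tipped over (distance of flask from where it was at the start of the episode above 0.03 m or angle between flask's own z axis and vertical above 0.5 rad).
It fails at once if the white bottle was pushed more than 30 mm or tipped over (distance of spray from where it was at the start of the episode above 0.03 m or angle between spray's own z axis and vertical above 0.5 rad).
It fails at once if the amber jar was pushed more than 30 mm or tipped over (distance of jar from where it was at the start of the episode above 0.03 m or angle between jar's own z axis and vertical above 0.5 rad).
Of violet1, violet2, violet3 only 1 to 3 are there at a start; the rules pass over those that are not, and their reading is None.
Of knob1, knob2, knob3, knob4 only 2 to 4 are there at a start; the rules pass over those that are not, and their reading is None.
At some moment in a run one of blue1, violet1, blue2, violet2, blue3, violet3 may be knocked a few centimetres aside while the robot is not near it.
It also fails if it takes over 210 s, if anything falls off the work surface, if the arm or the gripper's body presses on something with over 40 N, if the wrist force passes 120 N, or if a joint passes its speed limit or range.

ROBOT

A 7-joint arm with a two-finger parallel gripper is mounted at the origin on the work surface. World frame = base frame: x ahead of the robot, y to its left, z up, the work surface at z = 0. Lengths are in mm, angles in degrees, forces in N, time in s.
With the tool pointing down it reaches from about 400 to 875 mm from the base axis. Payload 19.3 kg.
Tool frame: the origin (TCP) lies midway between the tips of the shut fingers; the grasp point (between the pads) lies 19 mm behind it; z points along the fingers, y is the line along which they close (so a half turn about z gives the same grasp; the last joint's range is limited). The gripper opens to 85 mm and grips with 20 to 120 N. Pads are 22 mm wide; open, the fingers measure 114 mm over their backs; the gripper's body (76 mm by 85 mm) begins 54 mm behind the grasp point. The pads swing forward as they close: fully open they stand 13 mm farther back than shut.
Start: joints at [68.457, 29.874, -2.08, 91.645, 1.215, 58.505, -6.463], TCP at [188.132, -596.004, 231.291] pointing down, gripper open.
Joint ranges: [-166.77, 166.77], [-17.47, 122.26], [-85.68, 81.53], [9.62, 139.38], [-72.42, 252.41], [9.2, 110.78], [-144.41, 144.41]. Speed limits (degrees/s): [108.29, 108.29, 136.94, 136.94, 172.46, 172.46, 172.46].

INTERFACE

Orientations are given as [roll, pitch, yaw] about the fixed x, y, z axes, in that order (R = Rz(yaw) Ry(pitch) Rx(roll)).
In Python, from cell import readout, grab_frame, arm gives the robot as it stands.
- The arm moves only by the tool servo_tool, never from a script. Its argument "commands" is a list of rows, each an object of numbers: "fingers": the opening, from 0 (shut) to 1 (fully open); "dx", "dy", "dz": the shift along the world's x, y, z as a fraction of full scale; "rx", "ry", "rz": the turn, a rotation vector about the world's x, y, z as a fraction of full scale. A call has 1 to 10 rows; each row is the pose to reach, as a shift and turn from the pose commanded when the call began; what a row does not reach only later rows make up. Full scale, the value 1, is 600 mm for a shift and 0.5 rad for a turn. A row lasts 1/10 s, in which the tool goes at most 50 mm and 8.59 degrees, less where a joint would pass 70% of its speed; a pose out of reach is approached as far as the arm can. A call with a number of a shift or a turn outside -1 to 1 is refused whole. A call with a gripper value outside its range is refused whole. The fingers move at their own pace and stop on an object; "grip_force" is the grip in N (left out, the last holds). Time passes only in rows, so rows that repeat a pose let the fingers close. It gives the time, the measured TCP pose, the force, the opening and the grip force at its end, in the units of the state.
- readout.sense(): the state, without advancing time (a new reading comes with each control period).
- grab_frame(name): name is "scene" or "top"; returns a dict with "frame" (420x560x3 uint8, red, green, blue), "camera_matrix" (3x3 intrinsics, pixels), "rvec" (rotation vector, rad) and "tvec" (3), from world to camera coordinates, as OpenCV has them. Camera axes: x right, y down, z forward; pixel columns grow to the right and rows downward; lengths in mm; the calibration is good to about 2 mm. A picture is of the moment at which its call begins. There is no depth.
- arm.finish_job(): hands the job in; it is judged then, once.
The state is a dict: "clock": time; "q": joint angles; "qvel": joint speeds; "effort": joint torques, N m; "eef_pos": TCP position; "tool_rot": TCP orientation; "force": force on the tool from outside, world axes, zero at the start; "torque": the same for the moment, N m; "opening": finger opening in mm; "finger_force": force on a finger pad.
Only numpy, scipy, OpenCV 4.12 (cv2) and the standard library are available. Lean on these libraries where they do the work, as an engineer would, in place of code of your own. Each camera call takes 0.05 s, during which the arm holds its last target. There are 200 camera calls.

## Working session

There is one attempt and no reset: what is moved stays moved. The work goes in short steps, Python scripts to look and compute and a tool call to move; the robot and the scene stay as the last step left them, time stands still between calls to the robot, and variables do not carry over. Pictures are saved under pics/ and viewed, at most 14 in all, crops included, and the job is handed in when it is done.

Besides the shell and the picture viewer there is one more tool, called after "Call:" as a command line: name --argument value ..., lists and objects as JSON in quotes. servo_tool: Moves the arm, as the interface text tells. Its arguments: {"type":"object","properties":{"commands":{"type":"array"},"grip_force":{"type":"number"}},"required":["commands"]}

```bash
mkdir -p pics; python3 - <<'E'
from cell import readout, grab_frame
import cv2,numpy as np
print(readout.sense())
for n in ("scene","top"):
    f=grab_frame(n); cv2.imwrite(f"pics/{n}0.png",f["frame"][:,:,::-1])
    R=cv2.Rodrigues(np.array(f["rvec"],float))[0]; print(n,f["camera_matrix"],(-R.T@np.array(f["tvec"]).ravel()),R)
E
```

```text
{'clock': 0.0, 'q': array([68.45793554, 29.91101032, -2.07997541, 91.67267366,  1.21339536,
       58.50440082, -6.46427695]), 'qvel': array([-0.0421626 , -0.00271722,  0.02563942, -0.0342013 , -0.06667883,
       -0.03844836, -0.01281851]), 'effort': array([-5.60806238e-04, -9.27126431e+01,  1.98024474e+00, -3.69932985e+01,
        1.79516687e-02,  8.23674607e-03,  6.75264482e-05]), 'eef_pos': array([ 188.00535256, -595.70458445,  230.71276534]), 'tool_rot': array([-1.79934067e+02,  4.31888255e-03,  1.75160922e+01]), 'force': array([ 0.89248591, -0.26808969, -0.18897847]), 'torque': array([0.06830693, 0.02690864, 0.01257307]), 'finger_force': 0.0, 'opening': 85.59835647075161}
scene [[513.13277712   0.         274.56417923]
 [  0.         513.13277712 210.12781732]
 [  0.           0.           1.        ]] [1334.85679386 -631.06514429  726.28316587] [[ 0.67699562  0.73570538 -0.02035978]
 [ 0.39311466 -0.38485355 -0.83507402]
 [-0.62220398  0.55733772 -0.54976074]]
top [[387.53755951   0.         284.15649491]
 [  0.         387.53755951 205.21397853]
 [  0.           0.           1.        ]] [500.56548409  59.38174589 951.37548791] [[ 0.01095865 -0.99975114  0.01943113]
 [-0.99313413 -0.01314536 -0.11624024]
 [ 0.11646674 -0.01802388 -0.99303104]]
```

View pics/scene0.png

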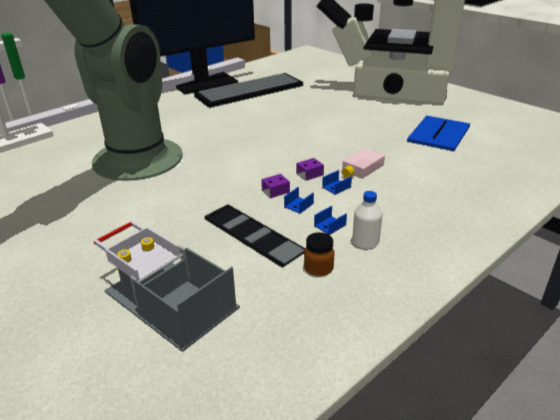

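View pics/top0.png

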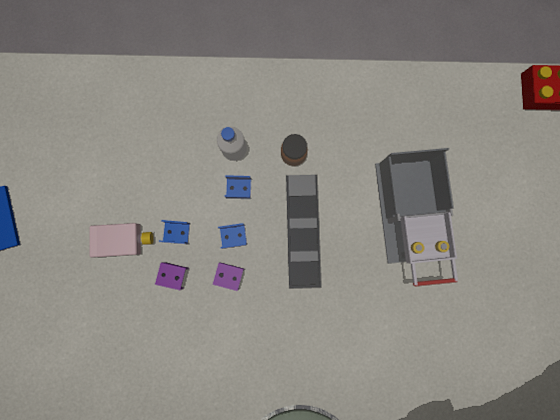

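The top view shows three blue channels at about (238,187), (233,236) and (176,232), and two violet ones at (172,276) and (229,276). The case is at (303,230) with its ledge at the top of the picture. The tray has 2 knobs at (418,247) and (443,247) and its red bar at (435,283). The bin is above the tray.

```bash
python3 - <<'E'
import cv2,numpy as np
im=cv2.imread("pics/top0.png")
a=cv2.resize(im[165:300,148:328],None,fx=4.2,fy=4.2,interpolation=cv2.INTER_CUBIC)
cv2.imwrite("pics/crop1.png",a)
s=cv2.imread("pics/scene0.png")
b=cv2.resize(s[150:240,250:390],None,fx=5.5,fy=5.5,interpolation=cv2.INTER_CUBIC)
cv2.imwrite("pics/crop2.png",b); print(a.shape,b.shape)
E
```

```text
(567, 756, 3) (495, 770, 3)
```

View pics/crop1.png

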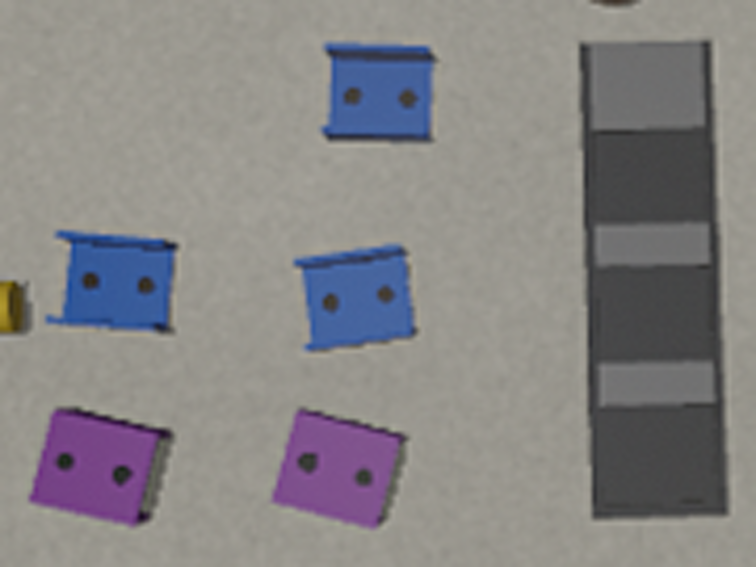

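View pics/crop2.png

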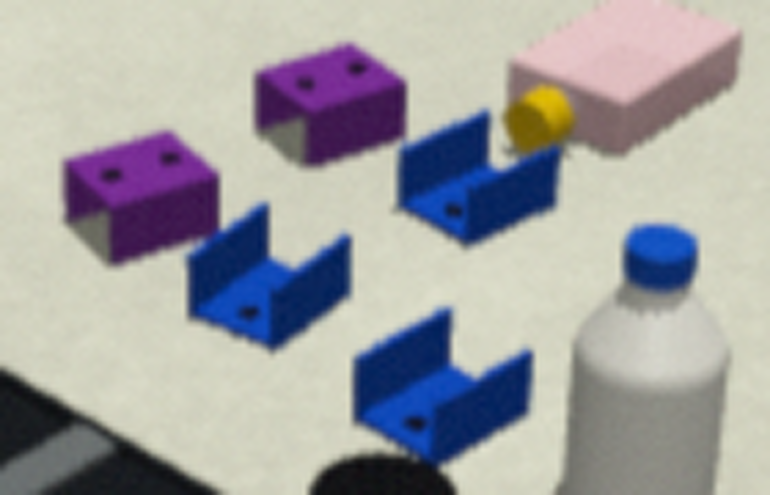

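The crops show all five channels with their profiles roughly along world y. Each web has two dark holes on its mid-line, so a hole pair gives the centre and yaw. The grey ribs and the ledge give the case pose. I'll measure these by casting rays from the top view.

```bash
cat > h.py <<'E'
from cell import readout, grab_frame
import cv2,numpy as np
def ray(f,uv,z):
    R=cv2.Rodrigues(np.array(f["rvec"],float))[0]; t=np.array(f["tvec"],float).ravel(); K=f["camera_matrix"]
    c=-R.T@t; d=R.T@np.linalg.inv(K)@np.array([uv[0],uv[1],1.]); return c+d*(z-c[2])/d[2]
def blobs(m,amin):
    n,l,s,c=cv2.connectedComponentsWithStats(m.astype(np.uint8)); return [(l==i,s[i],c[i]) for i in range(1,n) if s[i][4]>=amin]
def channels(f,box=(140,165,332,310)):
    """(colour, centre x,y, yaw of profile y axis from world y, pixel) from the two web holes"""
    hsv=cv2.cvtColor(f["frame"],cv2.COLOR_RGB2HSV).astype(int); g=f["frame"].astype(float).sum(2); out=[]
    for name,lo,hi,z in (("blue",105,125,4),("violet",130,165,34)):
        m=(hsv[...,0]>=lo)&(hsv[...,0]<=hi)&(hsv[...,1]>90)
        roi=np.zeros_like(m); roi[box[1]:box[3],box[0]:box[2]]=1
        for b,s,c in blobs(m&roi,150):
            hull=np.zeros(m.shape,np.uint8); p=np.argwhere(b)[:,::-1].astype(np.int32)
            cv2.fillConvexPoly(hull,cv2.convexHull(p),1); hull=cv2.erode(hull,np.ones((3,3)),iterations=3)>0
            med=np.median(g[hull]); w=np.clip(.85*med-g,0,None)*hull
            hs=sorted([(w*bb).sum() for bb,_,_ in blobs(w>0,2)])
            pts=[]
            for bb,ss,cc in sorted(blobs(w>0,2),key=lambda q:-(w*q[0]).sum())[:2]:
                yy,xx=np.nonzero(bb); ww=w[bb]; pts.append(ray(f,((xx*ww).sum()/ww.sum(),(yy*ww).sum()/ww.sum()),z))
            if len(pts)<2: out.append((name,None,c)); continue
            P=np.array(sorted(pts,key=lambda q:q[1])); d=P[1]-P[0]
            out.append((name,P.mean(0)[:2].round(1),round(np.degrees(np.arctan2(-d[0],d[1])),1),round(float(np.hypot(*d[:2])),1),c.round()))
    return out
def case(f):
    g=cv2.cvtColor(f["frame"],cv2.COLOR_RGB2GRAY).astype(int); m=(g>85)&(g<135); roi=np.zeros_like(m); roi[170:292,288:320]=1
    return [(ray(f,c,10)[:2].round(1),s[4],[ray(f,q,10)[:2].round(1) for q in ((s[0]-.5,s[1]-.5),(s[0]+s[2]-.5,s[1]+s[3]-.5))]) for b,s,c in blobs(m&roi,60)]
E
python3 - <<'E'
from h import *
f=grab_frame("top")
for c in channels(f): print(c)
for c in case(f): print(c)
im=f["frame"]; hsv=cv2.cvtColor(im,cv2.COLOR_RGB2HSV).astype(int)
print("red",[(s,c,ray(f,c,92)) for b,s,c in blobs(((hsv[...,0]<6)|(hsv[...,0]>174))&(hsv[...,1]>120)&(np.indices(hsv.shape[:2])[0]>200),20)])
print(cv2.cvtColor(im,cv2.COLOR_RGB2GRAY)[170:295:1,303])
for u,v,z in ((294,143,75),(228,133,130),(432,218,74),(401,213,74),(451,214,74)): print(ray(f,(u,v),z))
E
```

```text
('blue', array([665.7, 167.8]), np.float64(65.7), 24.9, array([238., 187.]))
('blue', array([542.9, 305.1]), np.float64(-4.0), 31.8, array([175., 232.]))
('blue', array([535.7, 166.5]), np.float64(9.2), 32.2, array([233., 235.]))
('violet', array([439.4, 306.5]), np.float64(-12.3), 32.1, array([170., 275.]))
('violet', array([439.8, 172.8]), np.float64(-14.9), 32.2, array([228., 276.]))
(array([655. ,  -4.9]), np.int32(638), [array([690. ,  34.9]), array([513.9, -44.4])])
(array([569.1,  -3. ]), np.int32(279), [array([581. ,  31.4]), array([555., -37.])])
(array([488.8,  -5. ]), np.int32(293), [array([501.1,  28.2]), array([475.5, -39.5])])
red [(array([418, 278,  38,   8, 134], dtype=int32), array([435.92537313, 281.52238806]), array([ 436.81778746, -291.88106344,   92.        ]))]
[153 153 153 152 140 104 109 109 111 110 110 110 109 109 110 111 110 110
 111 112 112 111 110 111 112  93  66  68  69  68  69  69  69  68  69  69
  70  69  69  69  70  69  69  69  69  68  69  73  98 115 113 112 113 113
 113 114 115 111  80  67  68  70  72  70  70  69  69  70  69  69  71  70
  71  70  71  71  71  70  69  69  74  99 117 114 112 115 114 114 113 116
 111  86  68  71  71  72  71  72  70  71  71  72  70  70  72  72  73  72
  71  73  73  72  73  73  70  66  69  84 131 160 152 151 153 151 151]
[749.09485445  22.20991973  75.        ]
[753.45684864 168.39595621 130.        ]
[ 578.49194208 -295.18273609   74.        ]
[ 589.0717332  -224.10302238   74.        ]
[ 588.24869402 -339.39313495   74.        ]
```

```bash
python3 - <<'E'
from h import *
f=grab_frame("top"); im=f["frame"]; hsv=cv2.cvtColor(im,cv2.COLOR_RGB2HSV).astype(int); g=cv2.cvtColor(im,cv2.COLOR_RGB2GRAY).astype(float)
m=((hsv[...,0]<8)|(hsv[...,0]>172))&(hsv[...,1]>100); m[:200]=0
p=np.argwhere(m)[:,::-1]; p=p[p[:,0]<480]; r=cv2.fitLine(p.astype(np.float32),cv2.DIST_L2,0,.01,.01).ravel()
a,b=[ray(f,(x,r[3]+r[1]/r[0]*(x-r[2])),92) for x in (p[:,0].min()-.5,p[:,0].max()+.5)]
d=a-b; print("bar",a,b,(a+b)/2,np.hypot(*d[:2]),"tray yaw",np.degrees(np.arctan2(-d[0],d[1])))
h=[ray(f,q,4)[:2] for q in ((231.8,187.9),(245.1,188.3))]; d=h[0]-h[1]; print("blueA",(h[0]+h[1])/2,np.degrees(np.arctan2(-d[0],d[1])),np.hypot(*d))
def cross(v,i0,lev,z=None):
    return [i0+i+(lev-v[i])/(v[i+1]-v[i]) for i in range(len(v)-1) if (v[i]-lev)*(v[i+1]-lev)<0]
E=[]
for u in range(296,314,3):
    c=cross(g[172:282,u],172,90); E.append([ray(f,(u,v),10)[:2] for v in c if 1][-5:])
for e in E: print([list(q.round(1)) for q in e])
L=[];Rr=[]
for v in range(185,285,8):
    l=cross(g[v,280:296],280,105); rr=cross(g[v,312:328],312,105)
    L.append(ray(f,(l[0],v),6)[:2]); Rr.append(ray(f,(rr[-1],v),10)[:2])
for q in (L,Rr):
    q=np.array(q); k=np.polyfit(q[:,0]-528,q[:,1],1); print("side: y at x=528",k[1],"yaw",np.degrees(np.arctan(k[0])), "res",np.std(np.polyval(k,q[:,0]-528)-q[:,1]))
E
```

```text
bar [ 431.13862951 -239.88260037   92.        ] [ 441.55418362 -335.48090856   92.        ] [ 436.34640656 -287.68175447   92.        ] 96.16402807788015 tray yaw 6.217920544971153
blueA [652.72105036 155.50125205] -0.9381236821843064 32.79146994463242
[[np.float64(635.9), np.float64(13.5)], [np.float64(580.3), np.float64(13.1)], [np.float64(556.7), np.float64(12.9)], [np.float64(500.4), np.float64(12.5)], [np.float64(475.9), np.float64(12.3)]]
[[np.float64(635.8), np.float64(6.1)], [np.float64(580.5), np.float64(5.8)], [np.float64(556.3), np.float64(5.6)], [np.float64(500.6), np.float64(5.2)], [np.float64(475.6), np.float64(5.1)]]
[[np.float64(636.6), np.float64(-1.3)], [np.float64(580.9), np.float64(-1.6)], [np.float64(556.3), np.float64(-1.7)], [np.float64(501.2), np.float64(-2.0)], [np.float64(476.8), np.float64(-2.2)]]
[[np.float64(636.7), np.float64(-8.6)], [np.float64(581.1), np.float64(-8.9)], [np.float64(557.1), np.float64(-9.0)], [np.float64(501.3), np.float64(-9.3)], [np.float64(476.8), np.float64(-9.4)]]
[[np.float64(636.7), np.float64(-16.0)], [np.float64(581.1), np.float64(-16.2)], [np.float64(557.1), np.float64(-16.3)], [np.float64(501.3), np.float64(-16.5)], [np.float64(476.8), np.float64(-16.6)]]
[[np.float64(636.8), np.float64(-23.4)], [np.float64(581.9), np.float64(-23.6)], [np.float64(557.2), np.float64(-23.6)], [np.float64(502.0), np.float64(-23.8)], [np.float64(478.1), np.float64(-23.9)]]
side: y at x=528 33.839509402966854 yaw 1.9992428514877618 res 0.33631768099308923
side: y at x=528 -43.53042041387122 yaw 2.1329951412153476 res 0.2499610951142623
```

Call:
servo_tool --commands '[{"dx": 0.415,"dy": 0.51,"dz": 0,"rz": 1,"fingers": 0.5},{"dx": 0.415,"dy": 0.51,"dz": 0,"rz": 1,"fingers": 0.5},{"dx": 0.415,"dy": 0.51,"dz": 0,"rz": 1,"fingers": 0.5},{"dx": 0.415,"dy": 0.51,"dz": 0,"rz": 1,"fingers": 0.5},{"dx": 0.415,"dy": 0.51,"dz": 0,"rz": 1,"fingers": 0.5},{"dx": 0.415,"dy": 0.51,"dz": 0,"rz": 1,"fingers": 0.5},{"dx": 0.415,"dy": 0.51,"dz": 0,"rz": 1,"fingers": 0.5},{"dx": 0.415,"dy": 0.51,"dz": 0,"rz": 1,"fingers": 0.5},{"dx": 0.415,"dy": 0.51,"dz": 0,"rz": 1,"fingers": 0.5},{"dx": 0.415,"dy": 0.51,"dz": 0,"rz": 1,"fingers": 0.5}]' --grip_force 20

```text
validation failed for argument at $.co...
```

Call:
servo_tool --commands '[{"rz": 1,"fingers": 0.5},{"rz": 1,"fingers": 0.5},{"rz": 1,"fingers": 0.5},{"rz": 1,"fingers": 0.5}]'

```text
validation failed for argument at $.co...
```

Call:
servo_tool --commands '[{"rz": 0.72,"fingers": 0.5},{"rz": 0.72,"fingers": 0.5},{"rz": 0.72,"fingers": 0.5},{"rz": 0.72,"fingers": 0.5}]'

```text
validation failed for argument at $.co...
```

Call:
servo_tool --commands '[{"fingers": 0.5,"dx": 0.415,"dy": 0.51,"dz": 0,"rx": 0,"ry": 0,"rz": 1},{"fingers": 0.5,"dx": 0.415,"dy": 0.51,"dz": 0,"rx": 0,"ry": 0,"rz": 1},{"fingers": 0.5,"dx": 0.415,"dy": 0.51,"dz": 0,"rx": 0,"ry": 0,"rz": 1},{"fingers": 0.5,"dx": 0.415,"dy": 0.51,"dz": 0,"rx": 0,"ry": 0,"rz": 1},{"fingers": 0.5,"dx": 0.415,"dy": 0.51,"dz": 0,"rx": 0,"ry": 0,"rz": 1},{"fingers": 0.5,"dx": 0.415,"dy": 0.51,"dz": 0,"rx": 0,"ry": 0,"rz": 1},{"fingers": 0.5,"dx": 0.415,"dy": 0.51,"dz": 0,"rx": 0,"ry": 0,"rz": 1},{"fingers": 0.5,"dx": 0.415,"dy": 0.51,"dz": 0,"rx": 0,"ry": 0,"rz": 1},{"fingers": 0.5,"dx": 0.415,"dy": 0.51,"dz": 0,"rx": 0,"ry": 0,"rz": 1},{"fingers": 0.5,"dx": 0.415,"dy": 0.51,"dz": 0,"rx": 0,"ry": 0,"rz": 1}]' --grip_force 20

```text
clock: 1.2
eef_pos: [437.5, -289.3, 231.2]
tool_rot: [-180.0, 0.0, 46.3]
force: [-0.5, -0.9, 0.6]
opening: 42.7
finger_force: 0.0
```

Call:
servo_tool --commands '[{"fingers": 0.5,"dx": 0,"dy": 0,"dz": -0.05,"rx": 0,"ry": 0,"rz": 1},{"fingers": 0.5,"dx": 0,"dy": 0,"dz": -0.05,"rx": 0,"ry": 0,"rz": 1},{"fingers": 0.5,"dx": 0,"dy": 0,"dz": -0.05,"rx": 0,"ry": 0,"rz": 1},{"fingers": 0.5,"dx": 0,"dy": 0,"dz": -0.05,"rx": 0,"ry": 0,"rz": 1}]'

```text
clock: 1.6
eef_pos: [436.0, -291.4, 201.0]
tool_rot: [-180.0, 0.0, 75.0]
force: [-0.8, 0.0, 0.1]
opening: 42.6
finger_force: 0.0
```

Call:
servo_tool --commands '[{"fingers": 0.5,"dx": 0,"dy": 0,"dz": -0.05,"rx": 0,"ry": 0,"rz": 0.72},{"fingers": 0.5,"dx": 0,"dy": 0,"dz": -0.05,"rx": 0,"ry": 0,"rz": 0.72},{"fingers": 0.5,"dx": 0,"dy": 0,"dz": -0.05,"rx": 0,"ry": 0,"rz": 0.72},{"fingers": 0.5,"dx": 0,"dy": 0,"dz": -0.05,"rx": 0,"ry": 0,"rz": 0.72}]'

```text
clock: 2.0
eef_pos: [436.1, -291.3, 171.0]
tool_rot: [-180.0, -0.0, 95.4]
force: [0.1, -0.2, 0.4]
opening: 42.8
finger_force: 0.0
```

```bash
python3 - <<'E'
from h import *
s=readout.sense(); print(s["eef_pos"],s["tool_rot"],s["q"])
f=grab_frame("scene"); cv2.imwrite("pics/c3.png",cv2.resize(f["frame"][170:340,60:260,::-1],None,fx=3.5,fy=3.5,interpolation=cv2.INTER_CUBIC))
E
```

```text
[ 436.08508991 -291.26499201  170.99371709] [-1.79958698e+02 -1.12040789e-02  9.53662787e+01] [ 46.64406461  27.03437668 -25.75315354 109.19755868  15.61840032
  47.2373427   18.00161131]
```

View pics/c3.png

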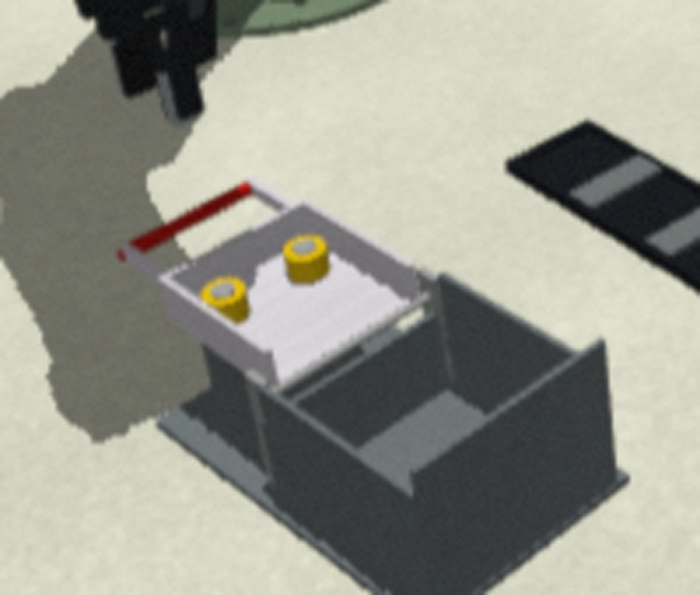

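The fingers hang above and straddle the red bar. Both knobs are in the tray at crop (225,300) and (305,258). Next I descend and close on the bar.

Call:
servo_tool --commands '[{"fingers": 0.45,"dx": 0,"dy": 0,"dz": -0.08,"rx": 0,"ry": 0,"rz": 0},{"fingers": 0.45,"dx": 0,"dy": 0,"dz": -0.14,"rx": 0,"ry": 0,"rz": 0},{"fingers": 0.45,"dx": 0,"dy": 0,"dz": -0.167,"rx": 0,"ry": 0,"rz": 0},{"fingers": 0.45,"dx": 0,"dy": 0,"dz": -0.167,"rx": 0,"ry": 0,"rz": 0},{"fingers": 0,"dx": 0,"dy": 0,"dz": -0.167,"rx": 0,"ry": 0,"rz": 0},{"fingers": 0,"dx": 0,"dy": 0,"dz": -0.167,"rx": 0,"ry": 0,"rz": 0},{"fingers": 0,"dx": 0,"dy": 0,"dz": -0.167,"rx": 0,"ry": 0,"rz": 0},{"fingers": 0,"dx": 0,"dy": 0,"dz": -0.167,"rx": 0,"ry": 0,"rz": 0},{"fingers": 0,"dx": 0,"dy": 0,"dz": -0.167,"rx": 0,"ry": 0,"rz": 0}]' --grip_force 20

```text
clock: 2.95
eef_pos: [437.5, -290.6, 72.2]
tool_rot: [179.9, 0.1, 95.4]
force: [-2.1, -1.6, 8.8]
opening: 9.5
finger_force: 20.0
```

Call:
servo_tool --commands '[{"fingers": 0,"dx": 0.0073,"dy": 0.0007,"dz": 0.037,"rx": 0,"ry": 0,"rz": 0},{"fingers": 0,"dx": 0.0199,"dy": 0.0019,"dz": 0.0725,"rx": 0,"ry": 0,"rz": 0},{"fingers": 0,"dx": 0.0377,"dy": 0.0036,"dz": 0.1057,"rx": 0,"ry": 0,"rz": 0},{"fingers": 0,"dx": 0.0602,"dy": 0.0058,"dz": 0.1358,"rx": 0,"ry": 0,"rz": 0},{"fingers": 0,"dx": 0.0871,"dy": 0.0084,"dz": 0.1623,"rx": 0,"ry": 0,"rz": 0},{"fingers": 0,"dx": 0.0871,"dy": 0.0084,"dz": 0.1623,"rx": 0,"ry": 0,"rz": 0},{"fingers": 0,"dx": 0.1175,"dy": 0.0113,"dz": 0.1845,"rx": 0,"ry": 0,"rz": 0},{"fingers": 0,"dx": 0.151,"dy": 0.0145,"dz": 0.2018,"rx": 0,"ry": 0,"rz": 0},{"fingers": 0,"dx": 0.1744,"dy": 0.0168,"dz": 0.2103,"rx": 0,"ry": 0,"rz": 0},{"fingers": 0,"dx": 0.1744,"dy": 0.0168,"dz": 0.2103,"rx": 0,"ry": 0,"rz": 0}]'

```text
clock: 3.95
eef_pos: [543.8, -279.6, 199.4]
tool_rot: [179.8, 0.1, 95.5]
force: [-5.9, 3.3, 19.4]
opening: 8.9
finger_force: 22.3
```

```bash
python3 - <<'E'
from h import *
f=grab_frame("scene"); cv2.imwrite("pics/c4.png",cv2.resize(f["frame"][150:340,60:260,::-1],None,fx=3,fy=3,interpolation=cv2.INTER_CUBIC))
E
```

```text
(no output)
```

View pics/c4.png

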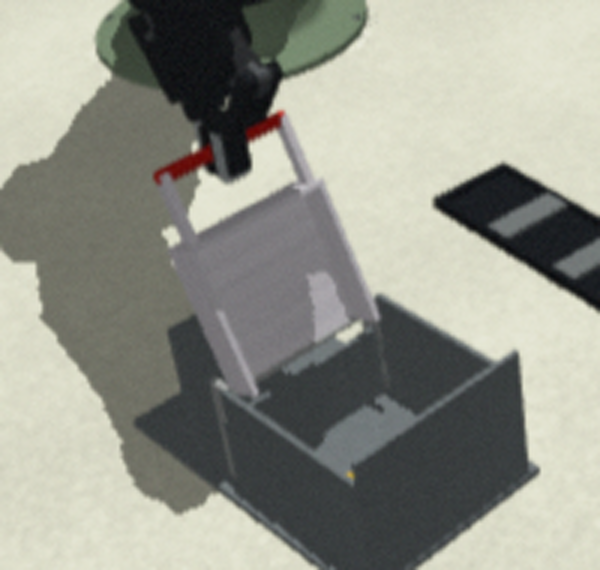

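The tray is tipped and empty, and a yellow edge shows in the bin at crop (350,478). I'll lower it along the same arc.

Call:
servo_tool --commands '[{"fingers": 0,"dx": -0.0234,"dy": -0.0023,"dz": -0.0085,"rx": 0,"ry": 0,"rz": 0},{"fingers": 0,"dx": -0.0569,"dy": -0.0055,"dz": -0.0258,"rx": 0,"ry": 0,"rz": 0},{"fingers": 0,"dx": -0.0873,"dy": -0.0084,"dz": -0.048,"rx": 0,"ry": 0,"rz": 0},{"fingers": 0,"dx": -0.1142,"dy": -0.011,"dz": -0.0745,"rx": 0,"ry": 0,"rz": 0},{"fingers": 0,"dx": -0.1367,"dy": -0.0132,"dz": -0.1046,"rx": 0,"ry": 0,"rz": 0},{"fingers": 0,"dx": -0.1545,"dy": -0.0149,"dz": -0.1378,"rx": 0,"ry": 0,"rz": 0},{"fingers": 0,"dx": -0.1671,"dy": -0.0161,"dz": -0.1733,"rx": 0,"ry": 0,"rz": 0},{"fingers": 0,"dx": -0.1744,"dy": -0.0168,"dz": -0.2103,"rx": 0,"ry": 0,"rz": 0},{"fingers": 0,"dx": -0.1744,"dy": -0.0168,"dz": -0.2103,"rx": 0,"ry": 0,"rz": 0},{"fingers": 0,"dx": -0.1744,"dy": -0.0168,"dz": -0.2103,"rx": 0,"ry": 0,"rz": 0}]'

```text
clock: 5.0
eef_pos: [437.7, -290.4, 71.4]
tool_rot: [179.9, 0.0, 95.4]
force: [3.5, -2.3, -2.3]
opening: 9.2
finger_force: 22.2
```

Call:
servo_tool --commands '[{"fingers": 0.45,"dx": 0,"dy": 0,"dz": 0,"rx": 0,"ry": 0,"rz": 0},{"fingers": 0.45,"dx": 0,"dy": 0,"dz": 0,"rx": 0,"ry": 0,"rz": 0},{"fingers": 0.45,"dx": 0,"dy": 0,"dz": 0,"rx": 0,"ry": 0,"rz": 0},{"fingers": 0.45,"dx": 0,"dy": 0,"dz": 0,"rx": 0,"ry": 0,"rz": 0},{"fingers": 0.45,"dx": 0,"dy": 0,"dz": 0.08,"rx": 0,"ry": 0,"rz": 0},{"fingers": 0.45,"dx": 0,"dy": 0,"dz": 0.16,"rx": 0,"ry": 0,"rz": 0},{"fingers": 0.45,"dx": 0,"dy": 0,"dz": 0.2,"rx": 0,"ry": 0,"rz": 0},{"fingers": 0.45,"dx": 0,"dy": 0,"dz": 0.2,"rx": 0,"ry": 0,"rz": 0}]'

```text
clock: 5.8
eef_pos: [438.4, -290.8, 194.5]
tool_rot: [179.8, 0.2, 95.4]
force: [-0.2, 0.1, -1.0]
opening: 38.3
finger_force: 0.0
```

```bash
python3 - <<'E'
s=open("h.py").read()
s=s.replace("            hs=sorted([(w*bb).sum() for bb,_,_ in blobs(w>0,2)])\n","            w=w*(w>.12*med); cen=np.argwhere(hull).mean(0)[::-1]\n")
s=s.replace("sorted(blobs(w>0,2),key=lambda q:-(w*q[0]).sum())[:2]","sorted([q for q in blobs(w>0,3) if q[1][2]<8 and q[1][3]<8],key=lambda q:np.hypot(*(q[2]-cen)))[:2]")
open("h.py","w").write(s)
E
python3 - <<'E'
from h import *
f=grab_frame("top")
for c in channels(f): print(c)
im=f["frame"]; hsv=cv2.cvtColor(im,cv2.COLOR_RGB2HSV).astype(int)
m=(hsv[...,0]>15)&(hsv[...,0]<32)&(hsv[...,1]>130)
print("yellow",[(s[4],c,ray(f,c,20)) for b,s,c in blobs(m,6)])
E
```

```text
('blue', array([653.9, 156.9]), np.float64(-2.5), 32.6, array([238., 187.]))
('blue', array([542.9, 305. ]), np.float64(-4.2), 31.8, array([175., 232.]))
('blue', array([535.7, 166.6]), np.float64(9.2), 32.3, array([233., 235.]))
('violet', array([439.4, 306.6]), np.float64(-12.3), 31.9, array([170., 275.]))
('violet', array([439.8, 173. ]), np.float64(-14.5), 32.1, array([228., 276.]))
yellow [(np.int32(133), array([544.48120301,  72.30827068]), array([ 960.67136912, -619.33944886,   20.        ])), (np.int32(13), array([558.61538462,  73.30769231]), array([ 958.72923027, -655.80789054,   20.        ])), (np.int32(132), array([545.71212121,  91.68939394]), array([ 909.00114005, -618.98647799,   20.        ])), (np.int32(90), array([422.04444444, 185.27777778]), array([ 663.49147047, -295.12268629,   20.        ])), (np.int32(86), array([400.19767442, 187.25581395]), array([ 657.81661505, -241.11333271,   20.        ])), (np.int32(128), array([146.8515625, 237.6953125]), array([527.63513192, 368.4883013 ,  20.        ]))]
```

Both knobs are in the bin at about (663,-295) and (658,-241). Next is blue A for bay 3.

Call:
servo_tool --commands '[{"fingers": 0.75,"dx": 0.359,"dy": 0.746,"dz": 0,"rx": 0,"ry": 0,"rz": -0.276},{"fingers": 0.75,"dx": 0.359,"dy": 0.746,"dz": 0,"rx": 0,"ry": 0,"rz": -0.276},{"fingers": 0.75,"dx": 0.359,"dy": 0.746,"dz": 0,"rx": 0,"ry": 0,"rz": -0.276},{"fingers": 0.75,"dx": 0.359,"dy": 0.746,"dz": 0,"rx": 0,"ry": 0,"rz": -0.276},{"fingers": 0.75,"dx": 0.359,"dy": 0.746,"dz": 0,"rx": 0,"ry": 0,"rz": -0.276},{"fingers": 0.75,"dx": 0.359,"dy": 0.746,"dz": 0,"rx": 0,"ry": 0,"rz": -0.276},{"fingers": 0.75,"dx": 0.359,"dy": 0.746,"dz": 0,"rx": 0,"ry": 0,"rz": -0.276},{"fingers": 0.75,"dx": 0.359,"dy": 0.746,"dz": 0,"rx": 0,"ry": 0,"rz": -0.276},{"fingers": 0.75,"dx": 0.359,"dy": 0.746,"dz": 0,"rx": 0,"ry": 0,"rz": -0.276},{"fingers": 0.75,"dx": 0.359,"dy": 0.746,"dz": 0,"rx": 0,"ry": 0,"rz": -0.276}]'

```text
clock: 6.85
eef_pos: [652.6, 159.5, 189.6]
tool_rot: [-179.9, 0.1, 87.5]
force: [-0.3, -0.2, -0.0]
opening: 63.9
finger_force: 0.0
```

Call:
servo_tool --commands '[{"fingers": 0.75,"dx": 0,"dy": 0,"dz": -0.1,"rx": 0,"ry": 0,"rz": 0},{"fingers": 0.75,"dx": 0,"dy": 0,"dz": -0.2,"rx": 0,"ry": 0,"rz": 0},{"fingers": 0.75,"dx": 0,"dy": 0,"dz": -0.2,"rx": 0,"ry": 0,"rz": 0},{"fingers": 0.75,"dx": 0,"dy": 0,"dz": -0.2,"rx": 0,"ry": 0,"rz": 0}]'

```text
clock: 7.25
eef_pos: [649.9, 157.1, 66.5]
tool_rot: [-179.6, 0.1, 87.6]
force: [0.2, -0.5, 1.0]
opening: 63.9
finger_force: 0.0
```

```bash
python3 - <<'E'
from h import *
s=readout.sense(); print(s["eef_pos"],s["tool_rot"],s["q"])
f=grab_frame("scene"); cv2.imwrite("pics/c5.png",cv2.resize(f["frame"][120:270,250:410,::-1],None,fx=4,fy=4,interpolation=cv2.INTER_CUBIC))
E
```

```text
[649.92560523 157.07809351  66.50912713] [-1.79616197e+02  1.23152484e-01  8.75791408e+01] [ -3.86734568  46.61878206 -23.72542884  89.77665459  22.79290783
  48.87102722 -38.65942458]
```

View pics/c5.png

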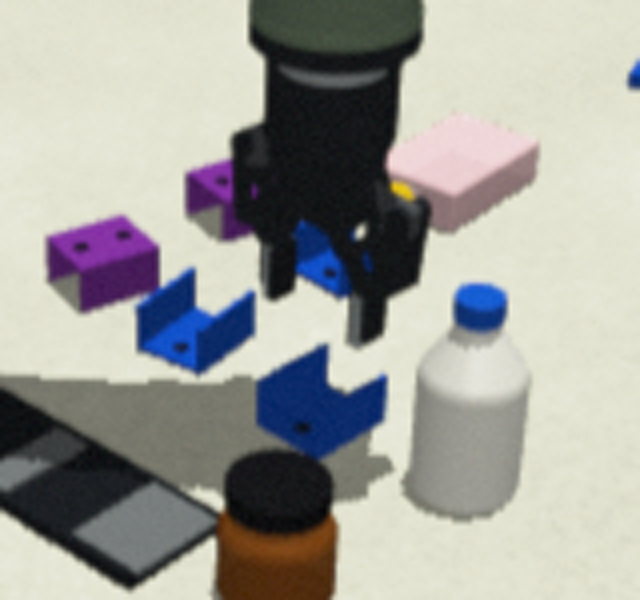

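The fingers straddle blue A cleanly, about 30 px clear of the bottle. I'll lower and grip.

Call:
servo_tool --commands '[{"fingers": 0.75,"dx": 0.002,"dy": 0,"dz": -0.05,"rx": 0,"ry": 0,"rz": 0},{"fingers": 0.75,"dx": 0.002,"dy": 0,"dz": -0.09,"rx": 0,"ry": 0,"rz": 0},{"fingers": 0.75,"dx": 0.002,"dy": 0,"dz": -0.108,"rx": 0,"ry": 0,"rz": 0},{"fingers": 0.75,"dx": 0.002,"dy": 0,"dz": -0.108,"rx": 0,"ry": 0,"rz": 0},{"fingers": 0.75,"dx": 0.002,"dy": 0,"dz": -0.108,"rx": 0,"ry": 0,"rz": 0}]'

```text
clock: 7.8
eef_pos: [654.5, 157.9, 7.8]
tool_rot: [179.9, -0.0, 87.5]
force: [-0.2, -0.4, 0.4]
opening: 64.2
finger_force: 0.0
```

Call:
servo_tool --commands '[{"fingers": 0.4,"dx": 0,"dy": 0,"dz": 0,"rx": 0,"ry": 0,"rz": 0},{"fingers": 0.4,"dx": 0,"dy": 0,"dz": 0,"rx": 0,"ry": 0,"rz": 0},{"fingers": 0.4,"dx": 0,"dy": 0,"dz": 0,"rx": 0,"ry": 0,"rz": 0},{"fingers": 0.4,"dx": 0,"dy": 0,"dz": 0,"rx": 0,"ry": 0,"rz": 0},{"fingers": 0.4,"dx": 0,"dy": 0,"dz": 0,"rx": 0,"ry": 0,"rz": 0}]' --grip_force 30

```text
clock: 8.3
eef_pos: [654.7, 157.9, 8.1]
tool_rot: [179.9, -0.0, 87.5]
force: [-0.8, -0.9, 6.5]
opening: 51.7
finger_force: 30.6
```

Call:
servo_tool --commands '[{"fingers": 0.4,"dx": 0,"dy": 0,"dz": 0.06,"rx": 0,"ry": 0,"rz": 0},{"fingers": 0.4,"dx": 0,"dy": 0,"dz": 0.1,"rx": 0,"ry": 0,"rz": 0},{"fingers": 0.4,"dx": -0.0753,"dy": -0.2647,"dz": 0.1,"rx": 0,"ry": 0,"rz": 0.159},{"fingers": 0.4,"dx": -0.0753,"dy": -0.2647,"dz": 0.1,"rx": 0,"ry": 0,"rz": 0.159},{"fingers": 0.4,"dx": -0.0753,"dy": -0.2647,"dz": 0.1,"rx": 0,"ry": 0,"rz": 0.159},{"fingers": 0.4,"dx": -0.0753,"dy": -0.2647,"dz": 0.1,"rx": 0,"ry": 0,"rz": 0.159},{"fingers": 0.4,"dx": -0.0753,"dy": -0.2647,"dz": 0.1,"rx": 0,"ry": 0,"rz": 0.159},{"fingers": 0.4,"dx": -0.0753,"dy": -0.2647,"dz": 0.04,"rx": 0,"ry": 0,"rz": 0.159},{"fingers": 0.4,"dx": -0.0753,"dy": -0.2647,"dz": 0.04,"rx": 0,"ry": 0,"rz": 0.159},{"fingers": 0.4,"dx": -0.0753,"dy": -0.2647,"dz": 0.04,"rx": 0,"ry": 0,"rz": 0.159}]'

```text
clock: 9.3
eef_pos: [608.7, 0.1, 30.8]
tool_rot: [-180.0, -0.0, 92.2]
force: [-0.4, 0.3, -0.8]
opening: 51.4
finger_force: 32.1
```

```bash
python3 - <<'E'
from h import *
s=readout.sense(); print(s["eef_pos"],s["tool_rot"])
f=grab_frame("scene"); cv2.imwrite("pics/c6.png",cv2.resize(f["frame"][180:280,190:350,::-1],None,fx=4.8,fy=4.8,interpolation=cv2.INTER_CUBIC))
E
```

```text
[6.08664173e+02 1.23646549e-01 3.07945900e+01] [-1.79969235e+02 -3.04918497e-02  9.21705368e+01]
```

View pics/c6.png

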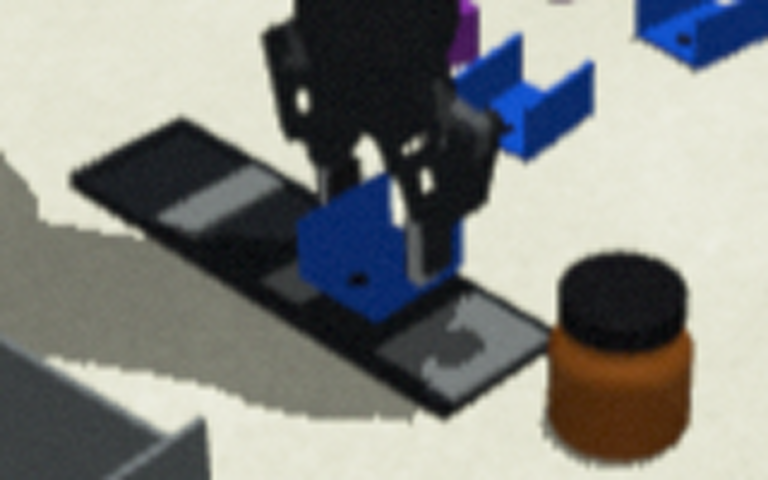

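Blue is held level over bay 3, between the rib and the ledge. I'll lower it slowly and check the contact height.

Call:
servo_tool --commands '[{"fingers": 0.4,"dx": 0.001,"dy": -0.0017,"dz": -0.01,"rx": 0,"ry": 0,"rz": 0},{"fingers": 0.4,"dx": 0.001,"dy": -0.0017,"dz": -0.02,"rx": 0,"ry": 0,"rz": 0},{"fingers": 0.4,"dx": 0.001,"dy": -0.0017,"dz": -0.024,"rx": 0,"ry": 0,"rz": 0},{"fingers": 0.4,"dx": 0.001,"dy": -0.0017,"dz": -0.0275,"rx": 0,"ry": 0,"rz": 0},{"fingers": 0.4,"dx": 0.001,"dy": -0.0017,"dz": -0.0275,"rx": 0,"ry": 0,"rz": 0},{"fingers": 0.4,"dx": 0.001,"dy": -0.0017,"dz": -0.0275,"rx": 0,"ry": 0,"rz": 0}]'

```text
clock: 9.95
eef_pos: [609.2, -2.2, 13.9]
tool_rot: [180.0, -0.0, 92.1]
force: [-0.3, -0.3, 2.5]
opening: 51.5
finger_force: 31.5
```

Call:
servo_tool --commands '[{"fingers": 0.7,"dx": 0,"dy": 0,"dz": 0,"rx": 0,"ry": 0,"rz": 0},{"fingers": 0.7,"dx": 0,"dy": 0,"dz": 0,"rx": 0,"ry": 0,"rz": 0},{"fingers": 0.7,"dx": 0,"dy": 0,"dz": 0,"rx": 0,"ry": 0,"rz": 0},{"fingers": 0.7,"dx": 0,"dy": 0,"dz": 0,"rx": 0,"ry": 0,"rz": 0},{"fingers": 0.7,"dx": 0,"dy": 0,"dz": 0.06,"rx": 0,"ry": 0,"rz": 0},{"fingers": 0.7,"dx": 0,"dy": 0,"dz": 0.14,"rx": 0,"ry": 0,"rz": 0},{"fingers": 0.7,"dx": -0.2,"dy": -0.2,"dz": 0.2,"rx": 0,"ry": 0,"rz": 0},{"fingers": 0.7,"dx": -0.2,"dy": -0.2,"dz": 0.2,"rx": 0,"ry": 0,"rz": 0},{"fingers": 0.7,"dx": -0.2,"dy": -0.2,"dz": 0.2,"rx": 0,"ry": 0,"rz": 0},{"fingers": 0.7,"dx": -0.2,"dy": -0.2,"dz": 0.2,"rx": 0,"ry": 0,"rz": 0}]'

```text
clock: 10.95
eef_pos: [486.3, -125.4, 134.5]
tool_rot: [-179.9, 0.1, 91.9]
force: [0.5, 0.4, -0.3]
opening: 59.9
finger_force: 0.0
```

```bash
python3 - <<'E'
from h import *
s=readout.sense(); print(s["eef_pos"],s["tool_rot"])
f=grab_frame("top")
for c in channels(f): print(c)
E
```

```text
[ 486.3463786  -125.38347135  134.46373335] [-1.79945860e+02  1.02088200e-01  9.19173263e+01]
('blue', array([608.8,  -3.2]), np.float64(3.9), 32.1, array([303., 206.]))
('blue', array([542.9, 305.1]), np.float64(-4.3), 31.6, array([175., 232.]))
('blue', array([535.7, 166.7]), np.float64(9.2), 32.3, array([233., 235.]))
('violet', array([439.4, 306.6]), np.float64(-12.3), 32.0, array([170., 275.]))
('violet', array([439.8, 173. ]), np.float64(-14.5), 32.1, array([228., 276.]))
```

Call:
servo_tool --commands '[{"fingers": 0.75,"dx": 0.0787,"dy": 0.4817,"dz": 0,"rx": 0,"ry": 0,"rz": 0.251},{"fingers": 0.75,"dx": 0.0787,"dy": 0.4817,"dz": 0,"rx": 0,"ry": 0,"rz": 0.251},{"fingers": 0.75,"dx": 0.0787,"dy": 0.4817,"dz": 0,"rx": 0,"ry": 0,"rz": 0.251},{"fingers": 0.75,"dx": 0.0787,"dy": 0.4817,"dz": 0,"rx": 0,"ry": 0,"rz": 0.251},{"fingers": 0.75,"dx": 0.0787,"dy": 0.4817,"dz": 0,"rx": 0,"ry": 0,"rz": 0.251},{"fingers": 0.75,"dx": 0.0787,"dy": 0.4817,"dz": 0,"rx": 0,"ry": 0,"rz": 0.251},{"fingers": 0.75,"dx": 0.0787,"dy": 0.4817,"dz": -0.03,"rx": 0,"ry": 0,"rz": 0.251},{"fingers": 0.75,"dx": 0.0787,"dy": 0.4817,"dz": -0.1,"rx": 0,"ry": 0,"rz": 0.251},{"fingers": 0.75,"dx": 0.0787,"dy": 0.4817,"dz": -0.1,"rx": 0,"ry": 0,"rz": 0.251},{"fingers": 0.75,"dx": 0.0787,"dy": 0.4817,"dz": -0.1,"rx": 0,"ry": 0,"rz": 0.251}]'

```text
clock: 12.0
eef_pos: [536.1, 166.9, 74.2]
tool_rot: [-179.9, 0.0, 99.3]
force: [0.5, 0.6, 0.4]
opening: 63.9
finger_force: 0.0
```

Good. Descend 66 mm and grip.

Call:
servo_tool --commands '[{"fingers": 0.75,"dx": 0,"dy": 0,"dz": -0.05,"rx": 0,"ry": 0,"rz": 0},{"fingers": 0.75,"dx": 0,"dy": 0,"dz": -0.09,"rx": 0,"ry": 0,"rz": 0},{"fingers": 0.75,"dx": 0,"dy": 0,"dz": -0.11,"rx": 0,"ry": 0,"rz": 0},{"fingers": 0.75,"dx": 0,"dy": 0,"dz": -0.11,"rx": 0,"ry": 0,"rz": 0},{"fingers": 0.4,"dx": 0,"dy": 0,"dz": -0.11,"rx": 0,"ry": 0,"rz": 0},{"fingers": 0.4,"dx": 0,"dy": 0,"dz": -0.11,"rx": 0,"ry": 0,"rz": 0},{"fingers": 0.4,"dx": 0,"dy": 0,"dz": -0.11,"rx": 0,"ry": 0,"rz": 0},{"fingers": 0.4,"dx": 0,"dy": 0,"dz": -0.11,"rx": 0,"ry": 0,"rz": 0},{"fingers": 0.4,"dx": 0,"dy": 0,"dz": -0.11,"rx": 0,"ry": 0,"rz": 0}]'

```text
clock: 12.9
eef_pos: [537.2, 167.0, 9.3]
tool_rot: [179.9, -0.0, 99.3]
force: [-1.4, -0.6, 9.5]
opening: 51.5
finger_force: 32.7
```

Call:
servo_tool --commands '[{"fingers": 0.4,"dx": 0,"dy": 0,"dz": 0.06,"rx": 0,"ry": 0,"rz": 0},{"fingers": 0.4,"dx": 0,"dy": 0,"dz": 0.12,"rx": 0,"ry": 0,"rz": 0},{"fingers": 0.4,"dx": -0.0127,"dy": -0.2858,"dz": 0.12,"rx": 0,"ry": 0,"rz": -0.251},{"fingers": 0.4,"dx": -0.0127,"dy": -0.2858,"dz": 0.12,"rx": 0,"ry": 0,"rz": -0.251},{"fingers": 0.4,"dx": -0.0127,"dy": -0.2858,"dz": 0.12,"rx": 0,"ry": 0,"rz": -0.251},{"fingers": 0.4,"dx": -0.0127,"dy": -0.2858,"dz": 0.12,"rx": 0,"ry": 0,"rz": -0.251},{"fingers": 0.4,"dx": -0.0127,"dy": -0.2858,"dz": 0.12,"rx": 0,"ry": 0,"rz": -0.251},{"fingers": 0.4,"dx": -0.0127,"dy": -0.2858,"dz": 0.05,"rx": 0,"ry": 0,"rz": -0.251},{"fingers": 0.4,"dx": -0.0127,"dy": -0.2858,"dz": 0.035,"rx": 0,"ry": 0,"rz": -0.251},{"fingers": 0.4,"dx": -0.0127,"dy": -0.2858,"dz": 0.035,"rx": 0,"ry": 0,"rz": -0.251}]'

```text
clock: 13.9
eef_pos: [528.0, -3.8, 28.3]
tool_rot: [-179.9, -0.0, 92.2]
force: [-0.2, -0.1, 0.1]
opening: 51.5
finger_force: 32.2
```

Call:
servo_tool --commands '[{"fingers": 0.4,"dx": 0.001,"dy": -0.001,"dz": 0,"rx": 0,"ry": 0,"rz": 0},{"fingers": 0.4,"dx": 0.001,"dy": -0.001,"dz": -0.008,"rx": 0,"ry": 0,"rz": 0},{"fingers": 0.4,"dx": 0.001,"dy": -0.001,"dz": -0.015,"rx": 0,"ry": 0,"rz": 0},{"fingers": 0.4,"dx": 0.001,"dy": -0.001,"dz": -0.0225,"rx": 0,"ry": 0,"rz": 0},{"fingers": 0.4,"dx": 0.001,"dy": -0.001,"dz": -0.0225,"rx": 0,"ry": 0,"rz": 0},{"fingers": 0.4,"dx": 0.001,"dy": -0.001,"dz": -0.0225,"rx": 0,"ry": 0,"rz": 0}]'

```text
clock: 14.5
eef_pos: [529.4, -5.3, 15.2]
tool_rot: [-180.0, 0.0, 92.1]
force: [-0.1, -0.2, -0.8]
opening: 51.3
finger_force: 32.5
```

Call:
servo_tool --commands '[{"fingers": 0.7,"dx": 0,"dy": 0,"dz": -0.001,"rx": 0,"ry": 0,"rz": 0},{"fingers": 0.7,"dx": 0,"dy": 0,"dz": -0.001,"rx": 0,"ry": 0,"rz": 0},{"fingers": 0.7,"dx": 0,"dy": 0,"dz": -0.001,"rx": 0,"ry": 0,"rz": 0},{"fingers": 0.7,"dx": 0,"dy": 0,"dz": -0.001,"rx": 0,"ry": 0,"rz": 0},{"fingers": 0.7,"dx": 0,"dy": 0,"dz": 0.06,"rx": 0,"ry": 0,"rz": 0},{"fingers": 0.7,"dx": 0,"dy": 0,"dz": 0.14,"rx": 0,"ry": 0,"rz": 0},{"fingers": 0.7,"dx": -0.08,"dy": -0.2,"dz": 0.2,"rx": 0,"ry": 0,"rz": 0},{"fingers": 0.7,"dx": -0.08,"dy": -0.2,"dz": 0.2,"rx": 0,"ry": 0,"rz": 0},{"fingers": 0.7,"dx": -0.08,"dy": -0.2,"dz": 0.2,"rx": 0,"ry": 0,"rz": 0},{"fingers": 0.7,"dx": -0.08,"dy": -0.2,"dz": 0.2,"rx": 0,"ry": 0,"rz": 0}]'

```text
clock: 15.5
eef_pos: [479.9, -130.1, 136.3]
tool_rot: [180.0, 0.1, 91.7]
force: [0.6, 0.6, -0.6]
opening: 59.5
finger_force: 0.0
```

```bash
python3 - <<'E'
from h import *
s=readout.sense(); print(s["eef_pos"],s["tool_rot"])
f=grab_frame("top")
for c in channels(f): print(c)
E
```

```text
[ 479.88660586 -130.09748087  136.25977644] [1.79990835e+02 1.39230567e-01 9.17365153e+01]
('blue', array([608.7,  -3.2]), np.float64(3.8), 32.1, array([303., 206.]))
('blue', array([542.9, 305.1]), np.float64(-4.3), 31.6, array([175., 232.]))
('blue', array([528.5,  -5.8]), np.float64(3.3), 31.8, array([304., 239.]))
('violet', array([439.4, 306.6]), np.float64(-12.3), 32.0, array([170., 275.]))
('violet', array([439.8, 173.1]), np.float64(-14.5), 32.1, array([228., 276.]))
```

Call:
servo_tool --commands '[{"fingers": 0.75,"dx": 0.104,"dy": 0.7167,"dz": 0,"rx": 0,"ry": 0,"rz": -0.216},{"fingers": 0.75,"dx": 0.104,"dy": 0.7167,"dz": 0,"rx": 0,"ry": 0,"rz": -0.216},{"fingers": 0.75,"dx": 0.104,"dy": 0.7167,"dz": 0,"rx": 0,"ry": 0,"rz": -0.216},{"fingers": 0.75,"dx": 0.104,"dy": 0.7167,"dz": 0,"rx": 0,"ry": 0,"rz": -0.216},{"fingers": 0.75,"dx": 0.104,"dy": 0.7167,"dz": 0,"rx": 0,"ry": 0,"rz": -0.216},{"fingers": 0.75,"dx": 0.104,"dy": 0.7167,"dz": 0,"rx": 0,"ry": 0,"rz": -0.216},{"fingers": 0.75,"dx": 0.104,"dy": 0.7167,"dz": 0,"rx": 0,"ry": 0,"rz": -0.216},{"fingers": 0.75,"dx": 0.104,"dy": 0.7167,"dz": 0,"rx": 0,"ry": 0,"rz": -0.216},{"fingers": 0.75,"dx": 0.104,"dy": 0.7167,"dz": -0.03,"rx": 0,"ry": 0,"rz": -0.216},{"fingers": 0.75,"dx": 0.104,"dy": 0.7167,"dz": -0.1,"rx": 0,"ry": 0,"rz": -0.216}]'

```text
clock: 16.55
eef_pos: [543.7, 313.1, 76.9]
tool_rot: [179.8, -0.4, 86.3]
force: [1.0, -0.6, -0.7]
opening: 63.9
finger_force: 0.0
```

Call:
servo_tool --commands '[{"fingers": 0.75,"dx": 0,"dy": 0,"dz": 0,"rx": 0,"ry": 0,"rz": 0},{"fingers": 0.75,"dx": 0,"dy": 0,"dz": 0,"rx": 0,"ry": 0,"rz": 0},{"fingers": 0.75,"dx": 0,"dy": 0,"dz": 0,"rx": 0,"ry": 0,"rz": 0}]'

```text
clock: 16.85
eef_pos: [544.4, 304.7, 77.0]
tool_rot: [179.9, -0.0, 85.9]
force: [-0.7, 0.7, 0.3]
opening: 63.9
finger_force: 0.0
```

Settled on target. Descend 69 mm and grip.

Call:
servo_tool --commands '[{"fingers": 0.75,"dx": 0,"dy": 0,"dz": -0.05,"rx": 0,"ry": 0,"rz": 0},{"fingers": 0.75,"dx": 0,"dy": 0,"dz": -0.09,"rx": 0,"ry": 0,"rz": 0},{"fingers": 0.75,"dx": 0,"dy": 0,"dz": -0.115,"rx": 0,"ry": 0,"rz": 0},{"fingers": 0.75,"dx": 0,"dy": 0,"dz": -0.115,"rx": 0,"ry": 0,"rz": 0},{"fingers": 0.4,"dx": 0,"dy": 0,"dz": -0.115,"rx": 0,"ry": 0,"rz": 0},{"fingers": 0.4,"dx": 0,"dy": 0,"dz": -0.115,"rx": 0,"ry": 0,"rz": 0},{"fingers": 0.4,"dx": 0,"dy": 0,"dz": -0.115,"rx": 0,"ry": 0,"rz": 0},{"fingers": 0.4,"dx": 0,"dy": 0,"dz": -0.115,"rx": 0,"ry": 0,"rz": 0},{"fingers": 0.4,"dx": 0,"dy": 0,"dz": -0.115,"rx": 0,"ry": 0,"rz": 0}]'

```text
clock: 17.75
eef_pos: [544.5, 305.0, 7.6]
tool_rot: [179.9, -0.0, 85.9]
force: [-1.5, -0.9, 8.8]
opening: 51.5
finger_force: 33.6
```

Call:
servo_tool --commands '[{"fingers": 0.4,"dx": 0,"dy": 0,"dz": 0.06,"rx": 0,"ry": 0,"rz": 0},{"fingers": 0.4,"dx": 0,"dy": 0,"dz": 0.12,"rx": 0,"ry": 0,"rz": 0},{"fingers": 0.4,"dx": -0.158,"dy": -0.521,"dz": 0.12,"rx": 0,"ry": 0,"rz": 0.216},{"fingers": 0.4,"dx": -0.158,"dy": -0.521,"dz": 0.12,"rx": 0,"ry": 0,"rz": 0.216},{"fingers": 0.4,"dx": -0.158,"dy": -0.521,"dz": 0.12,"rx": 0,"ry": 0,"rz": 0.216},{"fingers": 0.4,"dx": -0.158,"dy": -0.521,"dz": 0.12,"rx": 0,"ry": 0,"rz": 0.216},{"fingers": 0.4,"dx": -0.158,"dy": -0.521,"dz": 0.12,"rx": 0,"ry": 0,"rz": 0.216},{"fingers": 0.4,"dx": -0.158,"dy": -0.521,"dz": 0.12,"rx": 0,"ry": 0,"rz": 0.216},{"fingers": 0.4,"dx": -0.158,"dy": -0.521,"dz": 0.12,"rx": 0,"ry": 0,"rz": 0.216},{"fingers": 0.4,"dx": -0.158,"dy": -0.521,"dz": 0.12,"rx": 0,"ry": 0,"rz": 0.216}]'

```text
clock: 18.75
eef_pos: [448.0, -11.8, 78.8]
tool_rot: [-180.0, 0.1, 91.8]
force: [0.2, 1.4, -0.4]
opening: 51.2
finger_force: 32.5
```

Call:
servo_tool --commands '[{"fingers": 0.4,"dx": 0,"dy": 0,"dz": -0.05,"rx": 0,"ry": 0,"rz": 0},{"fingers": 0.4,"dx": 0,"dy": 0,"dz": -0.09,"rx": 0,"ry": 0,"rz": 0},{"fingers": 0.4,"dx": 0,"dy": 0,"dz": -0.09,"rx": 0,"ry": 0,"rz": 0},{"fingers": 0.4,"dx": 0,"dy": 0,"dz": -0.09,"rx": 0,"ry": 0,"rz": 0}]'

```text
clock: 19.15
eef_pos: [449.2, -7.1, 24.9]
tool_rot: [-180.0, -0.0, 92.2]
force: [0.1, -0.3, -0.3]
opening: 51.5
finger_force: 32.4
```

Call:
servo_tool --commands '[{"fingers": 0.4,"dx": 0.0005,"dy": -0.001,"dz": -0.006,"rx": 0,"ry": 0,"rz": 0},{"fingers": 0.4,"dx": 0.0005,"dy": -0.001,"dz": -0.013,"rx": 0,"ry": 0,"rz": 0},{"fingers": 0.4,"dx": 0.0005,"dy": -0.001,"dz": -0.019,"rx": 0,"ry": 0,"rz": 0},{"fingers": 0.4,"dx": 0.0005,"dy": -0.001,"dz": -0.019,"rx": 0,"ry": 0,"rz": 0},{"fingers": 0.4,"dx": 0.0005,"dy": -0.001,"dz": -0.019,"rx": 0,"ry": 0,"rz": 0}]'

```text
clock: 19.65
eef_pos: [449.5, -8.5, 13.0]
tool_rot: [180.0, 0.0, 92.1]
force: [-0.0, -0.2, 0.2]
opening: 51.8
finger_force: 33.3
```

Call:
servo_tool --commands '[{"fingers": 0.7,"dx": 0,"dy": 0,"dz": 0,"rx": 0,"ry": 0,"rz": 0},{"fingers": 0.7,"dx": 0,"dy": 0,"dz": 0,"rx": 0,"ry": 0,"rz": 0},{"fingers": 0.7,"dx": 0,"dy": 0,"dz": 0,"rx": 0,"ry": 0,"rz": 0},{"fingers": 0.7,"dx": 0,"dy": 0,"dz": 0,"rx": 0,"ry": 0,"rz": 0},{"fingers": 0.7,"dx": 0,"dy": 0,"dz": 0.06,"rx": 0,"ry": 0,"rz": 0},{"fingers": 0.7,"dx": 0,"dy": 0,"dz": 0.14,"rx": 0,"ry": 0,"rz": 0},{"fingers": 0.7,"dx": 0,"dy": -0.2,"dz": 0.2,"rx": 0,"ry": 0,"rz": 0},{"fingers": 0.7,"dx": 0,"dy": -0.2,"dz": 0.2,"rx": 0,"ry": 0,"rz": 0},{"fingers": 0.7,"dx": 0,"dy": -0.2,"dz": 0.2,"rx": 0,"ry": 0,"rz": 0},{"fingers": 0.7,"dx": 0,"dy": -0.2,"dz": 0.2,"rx": 0,"ry": 0,"rz": 0}]'

```text
clock: 20.65
eef_pos: [449.1, -132.2, 133.6]
tool_rot: [179.9, 0.1, 91.8]
force: [-0.1, 0.2, -0.2]
opening: 59.7
finger_force: 0.0
```

```bash
python3 - <<'E'
from h import *
s=readout.sense(); print(s["eef_pos"],s["tool_rot"])
f=grab_frame("top")
for c in channels(f): print(c)
f=grab_frame("scene"); cv2.imwrite("pics/c7.png",cv2.resize(f["frame"][140:280,190:350,::-1],None,fx=4.2,fy=4.2,interpolation=cv2.INTER_CUBIC))
E
```

```text
[ 449.1156605  -132.21764718  133.62871197] [1.79947345e+02 8.46507029e-02 9.17700546e+01]
('blue', array([608.7,  -3.2]), np.float64(3.8), 32.1, array([303., 206.]))
('blue', array([528.5,  -5.8]), np.float64(3.3), 31.7, array([304., 239.]))
('blue', array([448.3,  -8.1]), np.float64(2.4), 32.6, array([304., 273.]))
('violet', array([439.4, 306.5]), np.float64(-12.2), 32.1, array([170., 275.]))
('violet', array([439.8, 173. ]), np.float64(-14.5), 32.1, array([228., 276.]))
```

View pics/c7.png

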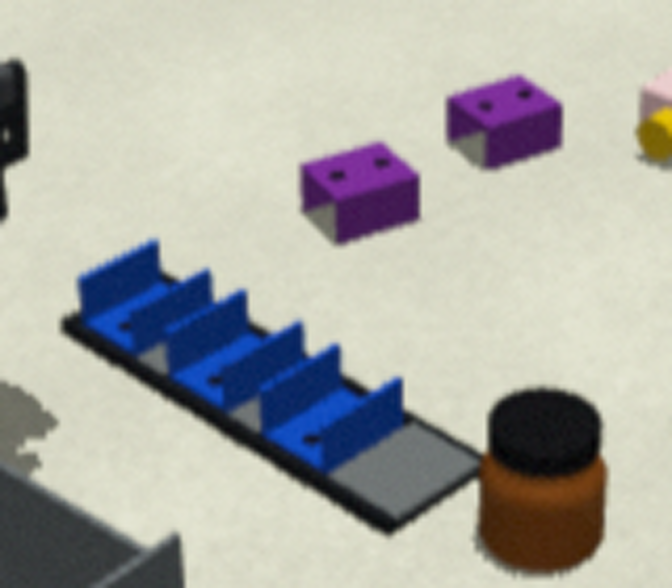

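All three blue channels sit flat in their bays. Next is the nearer violet for nest1.

Call:
servo_tool --commands '[{"fingers": 0.75,"dx": -0.015,"dy": 0.5025,"dz": 0,"rx": 0,"ry": 0,"rz": -0.572},{"fingers": 0.75,"dx": -0.015,"dy": 0.5025,"dz": 0,"rx": 0,"ry": 0,"rz": -0.572},{"fingers": 0.75,"dx": -0.015,"dy": 0.5025,"dz": 0,"rx": 0,"ry": 0,"rz": -0.572},{"fingers": 0.75,"dx": -0.015,"dy": 0.5025,"dz": 0,"rx": 0,"ry": 0,"rz": -0.572},{"fingers": 0.75,"dx": -0.015,"dy": 0.5025,"dz": 0,"rx": 0,"ry": 0,"rz": -0.572},{"fingers": 0.75,"dx": -0.015,"dy": 0.5025,"dz": 0,"rx": 0,"ry": 0,"rz": -0.572},{"fingers": 0.75,"dx": -0.015,"dy": 0.5025,"dz": 0,"rx": 0,"ry": 0,"rz": -0.572},{"fingers": 0.75,"dx": -0.015,"dy": 0.5025,"dz": -0.1,"rx": 0,"ry": 0,"rz": -0.572},{"fingers": 0.75,"dx": -0.015,"dy": 0.5025,"dz": -0.1,"rx": 0,"ry": 0,"rz": -0.572},{"fingers": 0.75,"dx": -0.015,"dy": 0.5025,"dz": -0.1,"rx": 0,"ry": 0,"rz": -0.572}]'

```text
clock: 21.75
eef_pos: [438.7, 172.9, 71.8]
tool_rot: [-179.8, 0.1, 75.8]
force: [-0.0, -0.2, 0.6]
opening: 63.9
finger_force: 0.0
```

Call:
servo_tool --commands '[{"fingers": 0.75,"dx": 0.001,"dy": 0,"dz": -0.05,"rx": 0,"ry": 0,"rz": 0},{"fingers": 0.75,"dx": 0.001,"dy": 0,"dz": -0.09,"rx": 0,"ry": 0,"rz": 0},{"fingers": 0.75,"dx": 0.001,"dy": 0,"dz": -0.106,"rx": 0,"ry": 0,"rz": 0},{"fingers": 0.75,"dx": 0.001,"dy": 0,"dz": -0.106,"rx": 0,"ry": 0,"rz": 0},{"fingers": 0.4,"dx": 0.001,"dy": 0,"dz": -0.106,"rx": 0,"ry": 0,"rz": 0},{"fingers": 0.4,"dx": 0.001,"dy": 0,"dz": -0.106,"rx": 0,"ry": 0,"rz": 0},{"fingers": 0.4,"dx": 0.001,"dy": 0,"dz": -0.106,"rx": 0,"ry": 0,"rz": 0},{"fingers": 0.4,"dx": 0.001,"dy": 0,"dz": -0.106,"rx": 0,"ry": 0,"rz": 0},{"fingers": 0.4,"dx": 0.001,"dy": 0,"dz": -0.106,"rx": 0,"ry": 0,"rz": 0}]'

```text
clock: 22.65
eef_pos: [441.6, 173.2, 10.6]
tool_rot: [179.9, -0.1, 75.7]
force: [-2.0, -0.7, 12.8]
opening: 51.2
finger_force: 32.9
```

Call:
servo_tool --commands '[{"fingers": 0.4,"dx": 0,"dy": 0,"dz": 0.06,"rx": 0,"ry": 0,"rz": 0},{"fingers": 0.4,"dx": 0,"dy": 0,"dz": 0.12,"rx": 0,"ry": 0,"rz": 0},{"fingers": 0.4,"dx": 0.0797,"dy": -0.2997,"dz": 0.12,"rx": 0,"ry": 0,"rz": 0.572},{"fingers": 0.4,"dx": 0.0797,"dy": -0.2997,"dz": 0.12,"rx": 0,"ry": 0,"rz": 0.572},{"fingers": 0.4,"dx": 0.0797,"dy": -0.2997,"dz": 0.12,"rx": 0,"ry": 0,"rz": 0.572},{"fingers": 0.4,"dx": 0.0797,"dy": -0.2997,"dz": 0.12,"rx": 0,"ry": 0,"rz": 0.572},{"fingers": 0.4,"dx": 0.0797,"dy": -0.2997,"dz": 0.12,"rx": 0,"ry": 0,"rz": 0.572},{"fingers": 0.4,"dx": 0.0797,"dy": -0.2997,"dz": 0.12,"rx": 0,"ry": 0,"rz": 0.572},{"fingers": 0.4,"dx": 0.0797,"dy": -0.2997,"dz": 0.09,"rx": 0,"ry": 0,"rz": 0.572},{"fingers": 0.4,"dx": 0.0797,"dy": -0.2997,"dz": 0.09,"rx": 0,"ry": 0,"rz": 0.572}]'

```text
clock: 23.65
eef_pos: [487.8, -5.6, 62.6]
tool_rot: [-179.9, -0.0, 92.2]
force: [0.2, -0.7, -0.6]
opening: 51.6
finger_force: 32.3
```

```bash
python3 - <<'E'
from h import *
s=readout.sense(); print(s["eef_pos"],s["tool_rot"])
f=grab_frame("scene"); cv2.imwrite("pics/c8.png",cv2.resize(f["frame"][160:280,190:330,::-1],None,fx=5,fy=5,interpolation=cv2.INTER_CUBIC))
E
```

```text
[487.82826774  -5.58029743  62.6382836 ] [-1.79915058e+02 -1.99846642e-02  9.21950944e+01]
```

View pics/c8.png

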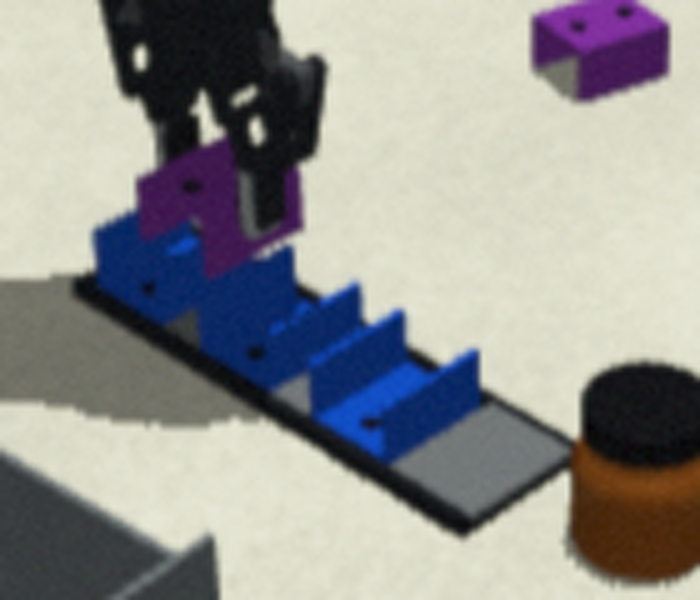

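The violet is held level above the facing legs of bays 1 and 2. I'll lower it in steps.

Call:
servo_tool --commands '[{"fingers": 0.4,"dx": 0.001,"dy": -0.001,"dz": 0,"rx": 0,"ry": 0,"rz": 0},{"fingers": 0.4,"dx": 0.001,"dy": -0.001,"dz": -0.015,"rx": 0,"ry": 0,"rz": 0},{"fingers": 0.4,"dx": 0.001,"dy": -0.001,"dz": -0.03,"rx": 0,"ry": 0,"rz": 0},{"fingers": 0.4,"dx": 0.001,"dy": -0.001,"dz": -0.04,"rx": 0,"ry": 0,"rz": 0},{"fingers": 0.4,"dx": 0.001,"dy": -0.001,"dz": -0.04,"rx": 0,"ry": 0,"rz": 0}]'

```text
clock: 24.2
eef_pos: [488.7, -7.3, 38.3]
tool_rot: [-179.9, -0.0, 92.1]
force: [0.8, -0.7, -0.7]
opening: 51.6
finger_force: 32.3
```

Call:
servo_tool --commands '[{"fingers": 0.4,"dx": 0,"dy": 0,"dz": -0.01,"rx": 0,"ry": 0,"rz": 0},{"fingers": 0.4,"dx": 0,"dy": 0,"dz": -0.02,"rx": 0,"ry": 0,"rz": 0},{"fingers": 0.4,"dx": 0,"dy": 0,"dz": -0.029,"rx": 0,"ry": 0,"rz": 0},{"fingers": 0.4,"dx": 0,"dy": 0,"dz": -0.029,"rx": 0,"ry": 0,"rz": 0},{"fingers": 0.4,"dx": 0,"dy": 0,"dz": -0.029,"rx": 0,"ry": 0,"rz": 0}]'

```text
clock: 24.7
eef_pos: [489.2, -7.3, 21.8]
tool_rot: [-180.0, -0.0, 92.1]
force: [-0.5, 0.2, -1.1]
opening: 51.2
finger_force: 32.3
```

Call:
servo_tool --commands '[{"fingers": 0.4,"dx": 0,"dy": 0,"dz": -0.002,"rx": 0,"ry": 0,"rz": 0},{"fingers": 0.7,"dx": 0,"dy": 0,"dz": -0.002,"rx": 0,"ry": 0,"rz": 0},{"fingers": 0.7,"dx": 0,"dy": 0,"dz": -0.002,"rx": 0,"ry": 0,"rz": 0},{"fingers": 0.7,"dx": 0,"dy": 0,"dz": -0.002,"rx": 0,"ry": 0,"rz": 0},{"fingers": 0.7,"dx": 0,"dy": 0,"dz": -0.002,"rx": 0,"ry": 0,"rz": 0},{"fingers": 0.7,"dx": 0,"dy": 0,"dz": 0.06,"rx": 0,"ry": 0,"rz": 0},{"fingers": 0.7,"dx": 0,"dy": 0,"dz": 0.14,"rx": 0,"ry": 0,"rz": 0},{"fingers": 0.7,"dx": 0,"dy": -0.2,"dz": 0.19,"rx": 0,"ry": 0,"rz": 0},{"fingers": 0.7,"dx": 0,"dy": -0.2,"dz": 0.19,"rx": 0,"ry": 0,"rz": 0},{"fingers": 0.7,"dx": 0,"dy": -0.2,"dz": 0.19,"rx": 0,"ry": 0,"rz": 0}]'

```text
clock: 25.7
eef_pos: [489.0, -131.7, 137.0]
tool_rot: [180.0, 0.1, 91.9]
force: [0.7, 1.0, -0.5]
opening: 59.7
finger_force: 0.0
```

```bash
python3 - <<'E'
from h import *
s=readout.sense(); print(s["eef_pos"],s["tool_rot"])
f=grab_frame("top")
for c in channels(f): print(c)
E
```

```text
[ 489.00581345 -131.72006453  136.96439051] [1.79954133e+02 1.05635284e-01 9.18798653e+01]
('blue', array([608.7,  -3.2]), np.float64(3.9), 32.1, array([303., 206.]))
('blue', array([528.2,  -5.9]), np.float64(4.4), 31.7, array([303., 237.]))
('blue', array([448.3,  -8.2]), np.float64(2.4), 32.6, array([304., 277.]))
('violet', array([488.2,  -8.1]), np.float64(2.3), 31.9, array([305., 256.]))
('violet', array([439.4, 306.6]), np.float64(-12.2), 32.0, array([170., 275.]))
```

Call:
servo_tool --commands '[{"fingers": 0.75,"dx": -0.081,"dy": 0.723,"dz": 0,"rx": 0,"ry": 0,"rz": -0.496},{"fingers": 0.75,"dx": -0.081,"dy": 0.723,"dz": 0,"rx": 0,"ry": 0,"rz": -0.496},{"fingers": 0.75,"dx": -0.081,"dy": 0.723,"dz": 0,"rx": 0,"ry": 0,"rz": -0.496},{"fingers": 0.75,"dx": -0.081,"dy": 0.723,"dz": 0,"rx": 0,"ry": 0,"rz": -0.496},{"fingers": 0.75,"dx": -0.081,"dy": 0.723,"dz": 0,"rx": 0,"ry": 0,"rz": -0.496},{"fingers": 0.75,"dx": -0.081,"dy": 0.723,"dz": 0,"rx": 0,"ry": 0,"rz": -0.496},{"fingers": 0.75,"dx": -0.081,"dy": 0.723,"dz": 0,"rx": 0,"ry": 0,"rz": -0.496},{"fingers": 0.75,"dx": -0.081,"dy": 0.723,"dz": 0,"rx": 0,"ry": 0,"rz": -0.496},{"fingers": 0.75,"dx": -0.081,"dy": 0.723,"dz": 0,"rx": 0,"ry": 0,"rz": -0.496},{"fingers": 0.75,"dx": -0.081,"dy": 0.723,"dz": 0,"rx": 0,"ry": 0,"rz": -0.496}]'

```text
clock: 26.75
eef_pos: [438.5, 312.6, 136.1]
tool_rot: [-179.9, -0.2, 78.3]
force: [0.2, -1.6, 0.5]
opening: 63.7
finger_force: 0.0
```

Call:
servo_tool --commands '[{"fingers": 0.75,"dx": 0,"dy": 0,"dz": -0.06,"rx": 0,"ry": 0,"rz": 0},{"fingers": 0.75,"dx": 0,"dy": 0,"dz": -0.1,"rx": 0,"ry": 0,"rz": 0},{"fingers": 0.75,"dx": 0,"dy": 0,"dz": -0.1,"rx": 0,"ry": 0,"rz": 0},{"fingers": 0.75,"dx": 0,"dy": 0,"dz": -0.1,"rx": 0,"ry": 0,"rz": 0}]'

```text
clock: 27.15
eef_pos: [440.5, 306.5, 76.3]
tool_rot: [-180.0, 0.0, 77.9]
force: [0.4, 0.1, -0.2]
opening: 64.2
finger_force: 0.0
```

On target. Descend 67 mm and grip.

Call:
servo_tool --commands '[{"fingers": 0.75,"dx": 0,"dy": 0,"dz": -0.05,"rx": 0,"ry": 0,"rz": 0},{"fingers": 0.75,"dx": 0,"dy": 0,"dz": -0.09,"rx": 0,"ry": 0,"rz": 0},{"fingers": 0.75,"dx": 0,"dy": 0,"dz": -0.112,"rx": 0,"ry": 0,"rz": 0},{"fingers": 0.75,"dx": 0,"dy": 0,"dz": -0.112,"rx": 0,"ry": 0,"rz": 0},{"fingers": 0.4,"dx": 0,"dy": 0,"dz": -0.112,"rx": 0,"ry": 0,"rz": 0},{"fingers": 0.4,"dx": 0,"dy": 0,"dz": -0.112,"rx": 0,"ry": 0,"rz": 0},{"fingers": 0.4,"dx": 0,"dy": 0,"dz": -0.112,"rx": 0,"ry": 0,"rz": 0},{"fingers": 0.4,"dx": 0,"dy": 0,"dz": -0.112,"rx": 0,"ry": 0,"rz": 0},{"fingers": 0.4,"dx": 0,"dy": 0,"dz": -0.112,"rx": 0,"ry": 0,"rz": 0}]'

```text
clock: 28.05
eef_pos: [441.3, 306.9, 9.9]
tool_rot: [179.9, -0.1, 77.9]
force: [-1.0, -0.8, 8.8]
opening: 51.5
finger_force: 32.7
```

Call:
servo_tool --commands '[{"fingers": 0.4,"dx": 0,"dy": 0,"dz": 0.08,"rx": 0,"ry": 0,"rz": 0},{"fingers": 0.4,"dx": 0,"dy": 0,"dz": 0.14,"rx": 0,"ry": 0,"rz": 0},{"fingers": 0.4,"dx": 0.3467,"dy": -0.5128,"dz": 0.14,"rx": 0,"ry": 0,"rz": 0.496},{"fingers": 0.4,"dx": 0.3467,"dy": -0.5128,"dz": 0.14,"rx": 0,"ry": 0,"rz": 0.496},{"fingers": 0.4,"dx": 0.3467,"dy": -0.5128,"dz": 0.14,"rx": 0,"ry": 0,"rz": 0.496},{"fingers": 0.4,"dx": 0.3467,"dy": -0.5128,"dz": 0.14,"rx": 0,"ry": 0,"rz": 0.496},{"fingers": 0.4,"dx": 0.3467,"dy": -0.5128,"dz": 0.14,"rx": 0,"ry": 0,"rz": 0.496},{"fingers": 0.4,"dx": 0.3467,"dy": -0.5128,"dz": 0.14,"rx": 0,"ry": 0,"rz": 0.496},{"fingers": 0.4,"dx": 0.3467,"dy": -0.5128,"dz": 0.14,"rx": 0,"ry": 0,"rz": 0.496},{"fingers": 0.4,"dx": 0.3467,"dy": -0.5128,"dz": 0.14,"rx": 0,"ry": 0,"rz": 0.496}]'

```text
clock: 29.05
eef_pos: [650.6, -6.8, 93.2]
tool_rot: [179.9, 0.1, 91.8]
force: [-1.0, -0.6, -1.2]
opening: 51.7
finger_force: 32.5
```

Call:
servo_tool --commands '[{"fingers": 0.4,"dx": 0,"dy": 0,"dz": 0,"rx": 0,"ry": 0,"rz": 0},{"fingers": 0.4,"dx": 0,"dy": 0,"dz": -0.03,"rx": 0,"ry": 0,"rz": 0},{"fingers": 0.4,"dx": 0,"dy": 0,"dz": -0.05,"rx": 0,"ry": 0,"rz": 0},{"fingers": 0.4,"dx": 0,"dy": 0,"dz": -0.05,"rx": 0,"ry": 0,"rz": 0}]'

```text
clock: 29.45
eef_pos: [647.1, -0.5, 60.6]
tool_rot: [-179.8, -0.0, 92.2]
force: [-0.5, -0.3, 0.2]
opening: 51.7
finger_force: 32.5
```

```bash
python3 - <<'E'
from h import *
f=grab_frame("scene"); cv2.imwrite("pics/c9.png",cv2.resize(f["frame"][160:280,210:350,::-1],None,fx=5,fy=5,interpolation=cv2.INTER_CUBIC))
E
```

```text
(no output)
```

View pics/c9.png

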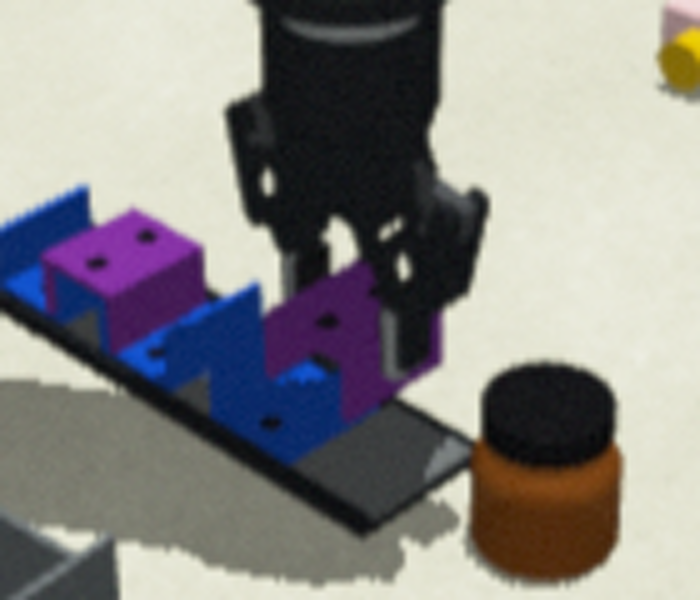

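The first violet is nested flat, and the second is over bay 3's outer leg and the ledge, clear of the jar. I'll lower it.

Call:
servo_tool --commands '[{"fingers": 0.4,"dx": 0.001,"dy": 0,"dz": 0,"rx": 0,"ry": 0,"rz": 0},{"fingers": 0.4,"dx": 0.001,"dy": 0,"dz": -0.015,"rx": 0,"ry": 0,"rz": 0},{"fingers": 0.4,"dx": 0.001,"dy": 0,"dz": -0.03,"rx": 0,"ry": 0,"rz": 0},{"fingers": 0.4,"dx": 0.001,"dy": 0,"dz": -0.04,"rx": 0,"ry": 0,"rz": 0},{"fingers": 0.4,"dx": 0.001,"dy": 0,"dz": -0.04,"rx": 0,"ry": 0,"rz": 0}]'

```text
clock: 30.0
eef_pos: [648.7, -1.3, 37.5]
tool_rot: [-179.9, -0.0, 92.1]
force: [-0.3, -0.0, -0.7]
opening: 51.4
finger_force: 32.5
```

Call:
servo_tool --commands '[{"fingers": 0.4,"dx": 0,"dy": 0,"dz": -0.01,"rx": 0,"ry": 0,"rz": 0},{"fingers": 0.4,"dx": 0,"dy": 0,"dz": -0.02,"rx": 0,"ry": 0,"rz": 0},{"fingers": 0.4,"dx": 0,"dy": 0,"dz": -0.027,"rx": 0,"ry": 0,"rz": 0},{"fingers": 0.4,"dx": 0,"dy": 0,"dz": -0.027,"rx": 0,"ry": 0,"rz": 0},{"fingers": 0.4,"dx": 0,"dy": 0,"dz": -0.027,"rx": 0,"ry": 0,"rz": 0}]'

```text
clock: 30.5
eef_pos: [649.3, -1.2, 22.5]
tool_rot: [180.0, -0.0, 92.1]
force: [-0.1, 0.6, -0.5]
opening: 51.1
finger_force: 32.5
```

Call:
servo_tool --commands '[{"fingers": 0.4,"dx": 0,"dy": 0,"dz": -0.004,"rx": 0,"ry": 0,"rz": 0},{"fingers": 0.4,"dx": 0,"dy": 0,"dz": -0.004,"rx": 0,"ry": 0,"rz": 0},{"fingers": 0.7,"dx": 0,"dy": 0,"dz": -0.004,"rx": 0,"ry": 0,"rz": 0},{"fingers": 0.7,"dx": 0,"dy": 0,"dz": -0.004,"rx": 0,"ry": 0,"rz": 0},{"fingers": 0.7,"dx": 0,"dy": 0,"dz": -0.004,"rx": 0,"ry": 0,"rz": 0},{"fingers": 0.7,"dx": 0,"dy": 0,"dz": -0.004,"rx": 0,"ry": 0,"rz": 0},{"fingers": 0.7,"dx": 0,"dy": 0,"dz": 0.06,"rx": 0,"ry": 0,"rz": 0},{"fingers": 0.7,"dx": 0,"dy": 0,"dz": 0.14,"rx": 0,"ry": 0,"rz": 0},{"fingers": 0.7,"dx": 0,"dy": 0,"dz": 0.2,"rx": 0,"ry": 0,"rz": 0},{"fingers": 0.7,"dx": 0,"dy": 0,"dz": 0.2,"rx": 0,"ry": 0,"rz": 0}]'

```text
clock: 31.5
eef_pos: [651.5, -0.9, 147.7]
tool_rot: [179.6, 0.0, 92.1]
force: [1.2, -0.0, -0.3]
opening: 59.8
finger_force: 0.0
```

Call:
servo_tool --commands '[{"fingers": 0.7,"dx": -0.3,"dy": -0.3,"dz": 0.05,"rx": 0,"ry": 0,"rz": 0},{"fingers": 0.7,"dx": -0.3,"dy": -0.3,"dz": 0.05,"rx": 0,"ry": 0,"rz": 0},{"fingers": 0.7,"dx": -0.3,"dy": -0.3,"dz": 0.05,"rx": 0,"ry": 0,"rz": 0},{"fingers": 0.7,"dx": -0.3,"dy": -0.3,"dz": 0.05,"rx": 0,"ry": 0,"rz": 0},{"fingers": 0.7,"dx": -0.3,"dy": -0.3,"dz": 0.05,"rx": 0,"ry": 0,"rz": 0},{"fingers": 0.7,"dx": -0.3,"dy": -0.3,"dz": 0.05,"rx": 0,"ry": 0,"rz": 0},{"fingers": 0.7,"dx": -0.3,"dy": -0.3,"dz": 0.05,"rx": 0,"ry": 0,"rz": 0}]'

```text
clock: 32.2
eef_pos: [468.4, -182.8, 172.6]
tool_rot: [-180.0, 0.0, 91.9]
force: [0.4, 0.4, 0.2]
opening: 59.8
finger_force: 0.0
```

```bash
python3 - <<'E'
from h import *
s=readout.sense(); print(s["eef_pos"],s["qvel"].round(1))
f=grab_frame("top")
for c in channels(f): print(c)
f=grab_frame("scene"); cv2.imwrite("pics/c10.png",cv2.resize(f["frame"][110:350,60:400,::-1],None,fx=2.3,fy=2.3,interpolation=cv2.INTER_CUBIC))
E
```

```text
[ 468.3969884  -182.78956857  172.59514698] [-3.2  1.3 -1.2 -1.7  0.1  0.  -1.3]
('blue', array([608.7,  -3.2]), np.float64(3.9), 32.1, array([303., 209.]))
('blue', array([528.2,  -5.9]), np.float64(4.4), 31.6, array([303., 237.]))
('blue', array([448.4,  -8.2]), np.float64(2.7), 32.7, array([304., 277.]))
('violet', array([649.8,  -2. ]), np.float64(2.7), 32.5, array([303., 189.]))
('violet', array([488.2,  -8.1]), np.float64(2.3), 31.9, array([305., 256.]))
```

View pics/c10.png

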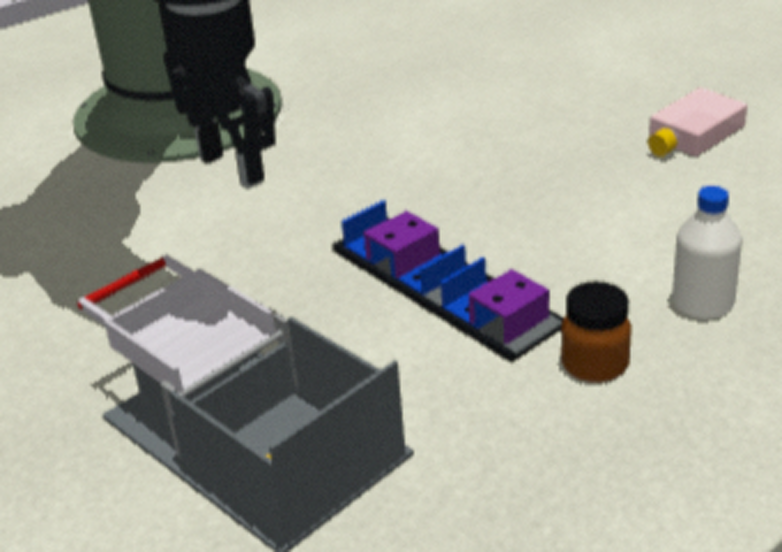

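The picture shows all the channels seated and nested, the tray level and empty, and the flask, bottle and jar where they were. Measured centres are within about 2 mm of their targets, so I'm handing in.

```bash
python3 -c "
from cell import arm; print(arm.finish_job())"
```

```text
the job is handed in; nothing more can be done
None
```

I packed the three blue channels in bays 1–3, nested the two violet ones at nest1 and nest3, tipped both knobs into the bin, lowered the tray level and left the bystanders alone; the job is handed in, but no verdict was shown.

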